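# Turn a soundboard blank over in its cradle

### The job

The spruce soundboard blank is held down on one slope of the V-shaped wooden cradle by two wooden turn-buttons. Turn both buttons a full quarter turn so that they lie along the blank's edge, clear of it, then tip the blank over across the valley so that it lies flat, square and centred on the bare opposite slope with its braced face up. Keep it under control all the way down instead of letting it drop, leave the buttons open, and do not disturb the plane, glue bottle or mallet.

Things in the scene. Friction and masses are not known exactly. Their poses are not given: they have to be found in the camera images.
- cradle: Fixed wooden turn-over cradle, a wide V seen along its x. Origin under the middle of its base board (200 x 340 mm in x, y). x runs along the valley, y across, z up. Two slopes rise at 25 degrees from the valley line: to +y (165 mm long, holds the blank at the start) and to -y (155 mm, bare). Each is two rails 16 mm wide at x = -60 and +60 mm; between them nothing stands higher than 26 mm.
- valley (a point): Point on the cradle's valley line at its middle, 36 mm above the cradle's origin; axes as the cradle's.
- blank_mid (a point): Middle of the loose spruce blank, 200 (own x) x 140 (own y) x 8 mm (own z), about 0.12 kg. Own +z: outer face, flat with an inlaid ring, up at the start. Own -z: braced face, two bars 8 wide, 7 high, 95 mm long along own y at x = -30 and +30 mm. At the start it lies flat on the +y slope, own y pointing up the slope, within 6 mm of centred along x, weight on its lower long edge in the valley.
- blank: The same blank, same origin and axes. Its free long edge starts 140 mm up the slope from the valley line. Nothing but the buttons holds it: pushed at the free edge between the rails, it tips about the valley line (the edge goes round an arc of 140 mm radius); past upright it falls over to -y unless something on that side holds it back.
- button_near (a joint): Turn-button on the rail at cradle x = -60 mm: wooden bar 14 mm wide, 10 thick, pivot square to the slope. At 0 it points straight down the slope, its nose (26 mm from the pivot) 11 mm over the blank's free edge; its tail (32 mm from the pivot) points up, past the rail. Positive: anticlockwise from above, tail to cradle -x. Stops at -1.57 and 1.57; either clears the blank. Starts within 0.3 of 0.
- button_far (a joint): The same on the rail at cradle x = +60 mm; same signs. Both are stiff and stay where they are left; about 1.5 N sideways on the tail turns them.
- pivot_near (a point): Pivot of button_near, half-way through the bar's thickness: 155 mm up the +y slope from the valley and 15 mm above the rail's face. z along the pivot; y along the bar to its tail.
- pivot_far (a point): The same for button_far.
- tail_near (a point): Point on button_near's tail, 22 mm from the pivot along the bar, half-way through its thickness.
- tail_far (a point): The same for button_far.
- plane: Bystander: small steel block plane, 50 x 130 x 40 mm, origin under its middle.
- glue: Bystander: white plastic glue bottle, 52 mm across, 120 mm tall, origin under its middle.
- mallet: Bystander: small wooden mallet standing on its head, 68 mm across, 150 mm tall, origin under its middle.
Mind the look-alikes: they are no part of the job. Leave any turquoise look-alike of the blank alone.

How it is judged:
By the outcome, as a careful person would: the job done as asked, in the order asked, and still so for the second after the job is handed in, with the robot touching nothing.
It also fails if it takes over 69 s, if anything falls off the work surface, if the arm or the gripper's body presses on something with over 40 N, if the wrist force passes 120 N, or if a joint passes its speed limit or range.

### The arm

A 6-joint arm with a two-finger parallel gripper is mounted at the origin on the work surface. World frame = base frame: x ahead of the robot, y to its left, z up, the work surface at z = 0. Lengths are in mm, angles in rad, forces in N, time in s.
With the tool pointing down it reaches from about 275 to 750 mm from the base axis. Payload 10.2 kg.
Tool frame: the origin (TCP) lies midway between the tips of the shut fingers; the grasp point (between the pads) lies 19 mm behind it; z points along the fingers, y is the direction in which the jaws open and shut (so a half turn about z gives the same grasp; the last joint's range is limited). The gripper opens to 85 mm and grips with 20 to 120 N. Pads are 22 mm wide; open, the fingers measure 114 mm over their backs; the gripper's body (76 mm by 85 mm) begins 54 mm behind the grasp point. The pads swing forward as they close: fully open they stand 13 mm farther back than shut.
Start: joints at [-0.223, 0.313, 1.498, -0, 1.331, -0.223], TCP at [525.006, -0.013, 231.294] pointing down, gripper open.
Joint ranges: [-2.94, 2.94], [-0.97, 2.17], [0.19, 2.56], [-1.23, 4.37], [0.02, 3.11], [-2.88, 2.88]. Speed limits (rad/s): [2.39, 2.39, 3.01, 3.14, 3.14, 3.14].

### API

Orientations are given as a unit quaternion [w, x, y, z].
In Python, from rig import ctrl gives the robot as it stands.
- The arm moves only by the tool carry_out, never from a script. Its argument "plan" is a list of rows, each a list of 3 entries, a list of its own where there are three numbers: the finger opening in mm, from 0 to 85.4, then the shift along the tool's x, y, z in mm, then the turn, a rotation vector about the tool's x, y, z in units of 6 degrees (1.0 is 6 degrees). In form: [[grip, [x, y, z], [ax, ay, az]], ...]. A call has 1 to 20 rows; each row shifts and turns the commanded pose from where the row before left it, along the tool's axes as they then stand; what a row does not reach is not made up. A row lasts 1/12 s, in which the tool goes at most 41.7 mm and 7.16 degrees, less where a joint would pass 70% of its speed; a pose out of reach is approached as far as the arm can. A call with a gripper value outside its range is refused whole. The fingers move at their own pace and stop on an object; "grip_force" is the grip in N (left out, the last holds). Time passes only in rows, so rows that do not move let the fingers close. It gives the time, the measured TCP pose, the force and the opening at its end, in the units of the state.
- ctrl.sense(): the state, without advancing time (a new reading comes with each control period).
- ctrl.capture(name): name is "scene" or "side" or "wrist"; returns a dict with "color" (400x640x3 uint8, blue, green, red), "range_z" (400x640 float32, mm along the optical axis (not along the pixel's ray), 0 where there is no reading), "fx", "fy", "cx", "cy" (pixels), "cam_to_world" (4x4, takes a point from camera to world coordinates); the wrist camera has in their place "tool_from_camera" (4x4, takes a point from camera to tool coordinates, whose origin is the TCP and whose axes are the flange's). Camera axes: x right, y up, looking along -z (the intrinsics and any distortion apply to the point x, -y, -z); pixel columns grow to the right and rows downward; lengths in mm; the calibration is good to about 2 mm. A picture is of the moment at which its call begins: read the wrist's pose just before it.
- ctrl.finish_job(): hands the job in, once; it reports no verdict.
The state is a dict: "time_s": time; "joints": joint angles; "dq": joint speeds; "tau": joint torques, N m; "eef_pos": TCP position; "ee_rot": TCP orientation; "force": force on the tool from outside, world axes, zero at the start; "wrist_torque": the same for the moment, N m; "grip_width": opening from 0.0 (shut) to 1.0 (fully open).
Only numpy, scipy, OpenCV 4.12 (cv2) and the standard library are available. Lean on these libraries where they do the work, as an engineer would, in place of code of your own. Each camera call takes 0.05 s, during which the arm holds its last target.

## Working session

There is one attempt and no reset: what is moved stays moved. The work goes in short steps, Python scripts to look and compute and a tool call to move; the robot and the scene stay as the last step left them, time stands still between calls to the robot, and variables do not carry over. Pictures are saved under pics/ and viewed, and the job is handed in when it is done.

Besides the shell and the picture viewer there is one more tool, called after "Emit:" by a JSON object that holds its "name" and its "arguments". carry_out: Moves the arm, as the interface text tells. Its arguments: {"type":"object","properties":{"plan":{"type":"array"},"grip_force":{"type":"number"}},"required":["plan"]}

```bash
ls; mkdir -p pics; python3 - <<'E'
from rig import ctrl
import cv2,numpy as np,pickle
s=ctrl.sense();print(s)
for n in ["scene","side","wrist"]:
    c=ctrl.capture(n);pickle.dump(c,open(n+'.pkl','wb'));cv2.imwrite(f'pics/{n}0.png',c['color'])
    print(n,{k:(np.round(v,3).tolist() if np.size(v)<20 else v.shape) for k,v in c.items()})
E
```

```text
pics
{'time_s': 0.0, 'joints': array([-2.23399110e-01,  3.13447147e-01,  1.49845300e+00, -2.93892064e-05,
        1.33098665e+00, -2.23397014e-01]), 'dq': array([ 0.00021197, -0.00025448, -0.00121461, -0.00078204,  0.00114258,
        0.00025254]), 'tau': array([-5.78409599e-04, -4.12261176e+01, -2.59742296e+01, -3.58453699e-04,
        4.11797926e-03, -1.23038126e-05]), 'eef_pos': array([5.24738627e+02, 4.02091649e-02, 2.30730541e+02]), 'ee_rot': array([-5.39943671e-04,  7.07104900e-01,  7.07108367e-01, -3.56889722e-04]), 'force': array([ 0.53958899, -0.02093937, -0.04282889]), 'wrist_torque': array([ 0.00498269, -0.00782732, -0.03655997]), 'grip_width': 0.9997197094108382}
scene {'color': (400, 640, 3), 'range_z': (400, 640), 'fx': 416.302, 'fy': 416.302, 'cx': 321.072, 'cy': 198.606, 'cam_to_world': [[0.158, -0.711, 0.685, 1348.242], [0.987, 0.106, -0.118, -65.857], [0.011, 0.695, 0.719, 1008.834], [0.0, 0.0, 0.0, 1.0]]}
side {'color': (400, 640, 3), 'range_z': (400, 640), 'fx': 473.014, 'fy': 473.014, 'cx': 315.06, 'cy': 195.147, 'cam_to_world': [[0.768, 0.485, -0.418, -81.597], [-0.641, 0.592, -0.489, -605.807], [0.01, 0.644, 0.765, 1163.831], [0.0, 0.0, 0.0, 1.0]]}
wrist {'color': (400, 640, 3), 'range_z': (400, 640), 'fx': 353.93, 'fy': 353.93, 'cx': 313.587, 'cy': 193.481, 'tool_from_camera': [[-0.001, 0.946, 0.325, 84.438], [1.0, 0.001, 0.0, 0.22], [-0.0, 0.325, -0.946, -142.106], [0.0, 0.0, 0.0, 1.0]]}
```

View pics/scene0.png

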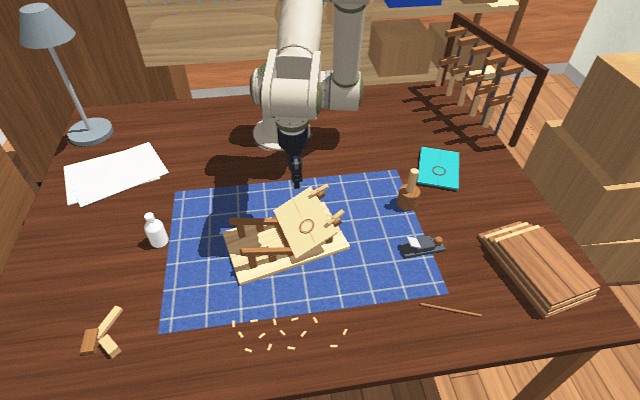

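View pics/side0.png

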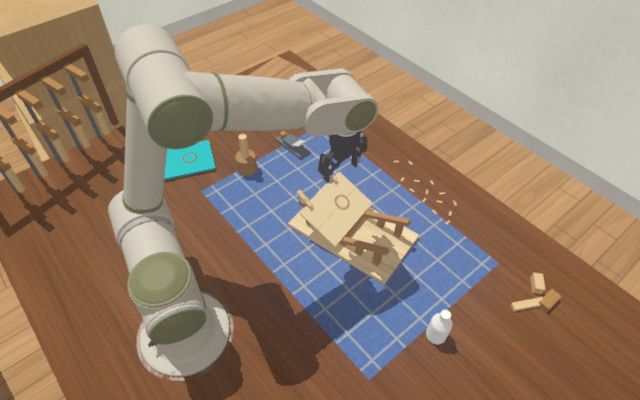

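View pics/wrist0.png

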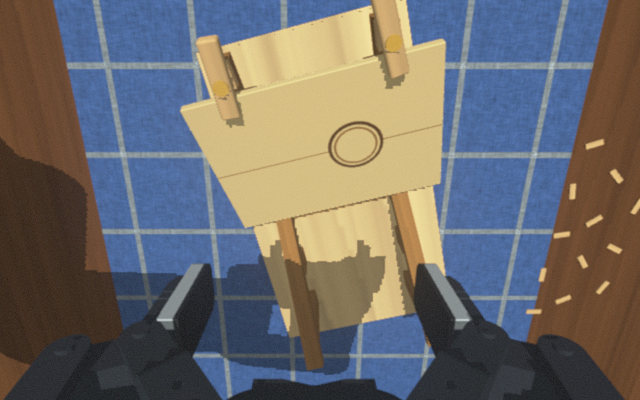

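Scene and wrist pictures show the cradle on the mat, yawed slightly. In the wrist view the brass pivots are at about (220,89) and (393,43), and the blank lies up-slope toward world +y. Next I'll measure them.

```bash
cat > h.py <<'E'
import numpy as np,cv2,pickle
from scipy.spatial.transform import Rotation as R
def T(s):
    M=np.eye(4);q=s['ee_rot'];M[:3,:3]=R.from_quat([q[1],q[2],q[3],q[0]]).as_matrix();M[:3,3]=s['eef_pos'];return M
def shot(ctrl,name,fn=None):
    s=ctrl.sense();c=ctrl.capture(name)
    c['M']=c['cam_to_world'] if name!='wrist' else T(s)@c['tool_from_camera']
    if fn: cv2.imwrite(fn,c['color'])
    return s,c
def rayd(c,u,v):
    d=np.stack([(np.asarray(u,float)-c['cx'])/c['fx'],-(np.asarray(v,float)-c['cy'])/c['fy'],-np.ones(np.shape(u))],-1)
    return d@c['M'][:3,:3].T
def world(c,u,v):  # int pixels
    u=np.asarray(u);v=np.asarray(v)
    return c['M'][:3,3]+rayd(c,u,v)*c['range_z'][v,u][...,None]
def onz(c,u,v,z):
    d=rayd(c,u,v);o=c['M'][:3,3];return o+d*((z-o[2])/d[...,2])[...,None]
def comps(mask,mn=8):
    n,l,st,ce=cv2.connectedComponentsWithStats(mask.astype(np.uint8))
    return [(st[i].tolist(),ce[i].round(1).tolist()) for i in range(1,n) if st[i][4]>=mn]
E
python3 - <<'E'
from h import *
import pickle
s={'ee_rot':[-5.4e-4,.7071049,.70710837,-3.57e-4],'eef_pos':[524.739,.04,230.73]}
c=pickle.load(open('wrist.pkl','rb'));c['M']=T(s)@c['tool_from_camera']
im=c['color'];hsv=cv2.cvtColor(im,cv2.COLOR_BGR2HSV)
for (u,v) in [(220,89),(393,43),(207,45),(384,2),(232,115),(402,72),(355,145),(300,150),(200,104),(350,200),(350,30),(350,265),(290,250),(310,360),(400,215)]:
    print((u,v),hsv[v,u],im[v,u],world(c,u,v).round(1))
H,S,V=[hsv[...,i].astype(int) for i in range(3)]
print('brass',comps((S>165)&(H>14)&(H<26)&(V>150)))
# blank plane fit
uu,vv=np.meshgrid(np.arange(250,430,3),np.arange(110,180,3));P=world(c,uu.ravel(),vv.ravel())
m=P.mean(0);n=np.linalg.svd(P-m)[2][2];n*=np.sign(n[2]);print('n',n,'tilt',np.degrees(np.arccos(n[2])),'yaw',np.degrees(np.arctan2(n[0],-n[1])),m, np.std((P-m)@n))
# mat
print(world(c,np.array([100,500,120]),np.array([120,120,300])))
E
```

```text
(220, 89) [ 20 156 206] [ 80 165 206] [461.   73.4 121.2]
(393, 43) [ 20 166 204] [ 71 161 204] [577.  102.3 121. ]
(207, 45) [ 18 115 206] [113 170 206] [457.6 100.5 131.2]
(384, 2) [ 18 116 208] [113 171 208] [568.  124.8 129.8]
(232, 115) [ 19 109 198] [113 166 198] [465.3  54.7 110.1]
(402, 72) [ 18 111 197] [111 162 197] [587.4  84.3 108. ]
(355, 145) [ 21 100 214] [130 189 214] [560.1  25.4  73.9]
(300, 150) [ 22  97 215] [133 194 215] [513.2  21.5  75.9]
(200, 104) [ 24  90 224] [145 208 224] [439.6  61.7 100.1]
(350, 200) [ 22  97 214] [133 192 214] [560.7 -35.3  44.4]
(350, 30) [ 23  95 227] [142 207 227] [558.3 120.9  15.6]
(350, 265) [ 21  92 130] [ 83 116 130] [ 566.2 -124.3   16.9]
(290, 250) [ 16 145 186] [ 80 137 186] [500.7 -86.6  51.7]
(310, 360) [ 15 121  99] [52 76 99] [ 521.2 -182.3   98.2]
(400, 215) [ 17 143 177] [ 78 133 177] [610.9 -50.7  45.9]
brass []
n [ 0.08360152 -0.64295627  0.76132648] tilt 40.41872222690592 yaw 7.408420211032883 [546.9167573   25.17346     74.79805766] 11.494330623530828
[[ 3.02054579e+02  3.71045853e+01 -7.41591177e-01]
 [ 7.18179684e+02  3.70504272e+01  4.97945344e-01]
 [ 2.83810722e+02 -1.83759556e+02 -1.15460509e-01]]
```

```bash
python3 - <<'E'
import cv2
im=cv2.imread('pics/wrist0.png');cv2.imwrite('pics/w0z.png',cv2.resize(im[0:240,170:460],None,fx=2.5,fy=2.5))
im=cv2.imread('pics/scene0.png');cv2.imwrite('pics/s0z.png',cv2.resize(im[160:300,200:380],None,fx=4,fy=4))
E
```

```text
(no output)
```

View pics/w0z.png

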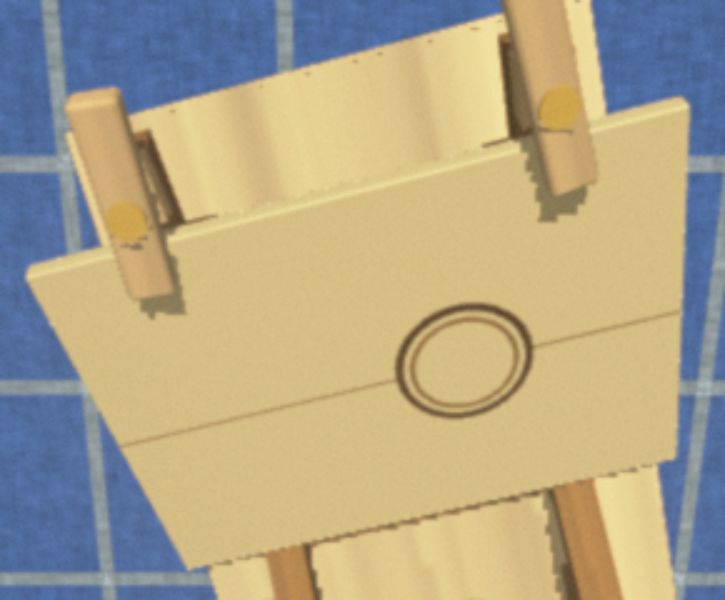

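View pics/s0z.png

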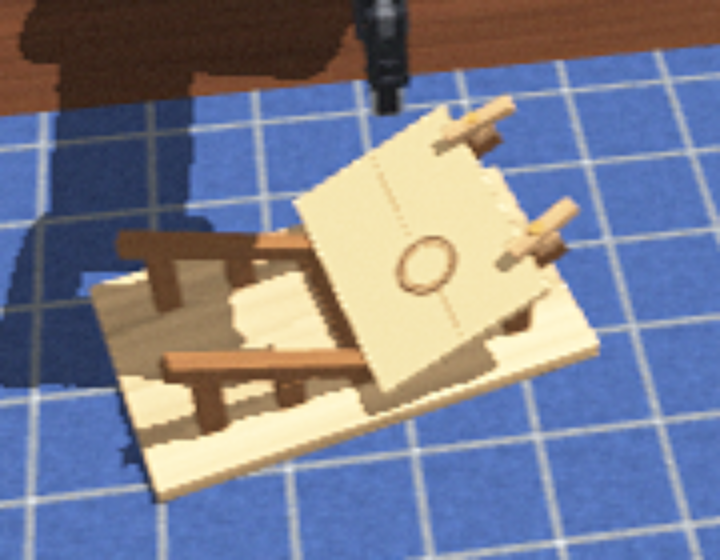

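```bash
cat > m1.py <<'E'
from h import *
s={'ee_rot':[-5.4e-4,.7071049,.70710837,-3.57e-4],'eef_pos':[524.739,.04,230.73]}
c=pickle.load(open('wrist.pkl','rb'));c['M']=T(s)@c['tool_from_camera']
im=c['color'];hsv=cv2.cvtColor(im,cv2.COLOR_BGR2HSV)
H,S,V=[hsv[...,i].astype(int) for i in range(3)]
br=(S>145)&(H>17)&(H<23)&(V>185);br[140:]=0
print('brass',comps(br))
pv=[onz(c,*ce,121.) for st,ce in comps(br,25)]
pv=sorted(pv,key=lambda p:p[0])[:2];d=pv[1]-pv[0];print(pv,np.linalg.norm(d))
yaw=np.arctan2(d[1],d[0]);print('yaw',np.degrees(yaw))
ex=np.array([np.cos(yaw),np.sin(yaw),0]);ey=np.array([-np.sin(yaw),np.cos(yaw),0]);ez=np.array([0,0,1.])
mid=(pv[0]+pv[1])/2
V0=mid-ey*131.4;V0[2]=36
print('valley',V0)
c25,s25=np.cos(np.radians(25)),np.sin(np.radians(25))
up=ey*c25+ez*s25;nn=-ey*s25+ez*c25
vv,uu=np.mgrid[0:400,0:640]
P=world(c,uu.ravel(),vv.ravel()).reshape(400,640,3)-V0
X=P@ex;Y=P@up;N=P@nn
ok=c['range_z']>0
# blank top: N~8
bm=ok&(abs(N-8)<3)&(Y>10)&(Y<135)&(abs(X)<120)
print('N blank',np.median(N[bm&(abs(X)<40)]),'slope fit',np.polyfit(Y[bm&(abs(X)<40)],N[bm&(abs(X)<40)],1),np.polyfit(X[bm],N[bm],1))
for y in (20,40,60,80,100):
    r=bm&(abs(Y-y)<5);print(y,np.percentile(X[r],[0,1,99,100]).round(1))
r=ok&(abs(N-8)<4)&(abs(X)<40);print('Y range',np.percentile(Y[r],[0,1,99,100]))
for x in (-30,0,30):
    r=ok&(abs(N-8)<3)&(abs(X-x)<4)&(Y>90)&(Y<170);print('free edge',x,Y[r].max())
for x0 in (-60,60):
    b=ok&(N>15)&(N<25)&(abs(X-x0)<35)&(Y>120)&(Y<192)
    yy=Y[b];xx=X[b]
    p=[]
    for y in range(130,188,4):
        r=b&(abs(Y-y)<2.5)
        if r.sum()>5:p.append((y,(X[r].min()+X[r].max())/2,np.ptp(X[r])))
    p=np.array(p);k=np.polyfit(p[:,0],p[:,1],1);print(x0,yy.min(),yy.max(),'N',np.median(N[b]),'ang',-np.arctan(k[0]),'x at155',np.polyval(k,155));print(p.round(1).tolist())
# baseboard z 
print('base z', np.median(P[...,2][ok&(abs(X)<40)&(P@ey>145)&(P@ey<165)&(P[...,2]<10)]))
# -y rails
for x0 in (-60,60):
  for y in (-40,-70,-100):
    r=ok&(abs(X-x0)<25)&(abs(P@ey-y)<4)&(P[...,2]>-y*np.tan(np.radians(25))-6)&(P[...,2]<-y*np.tan(np.radians(25))+6)
    if r.sum():print('rail',x0,y,np.percentile(X[r],[2,98]).round(1),np.median(P[...,2][r]+P[r@np.zeros(1,bool) if 0 else r][:,2].mean()*0))
E
python3 m1.py
```

```text
brass [([386, 34, 16, 18, 216], [393.6, 42.7]), ([213, 81, 15, 15, 180], [220.0, 88.1])]
[array([460.96781686,  73.98332803, 121.        ]), array([577.39155257, 102.49171208, 121.        ])] 119.86331464713491
yaw 13.759136315215251
valley [550.43196299 -39.39184609  36.        ]
N blank 7.623092544761954 slope fit [-6.35058193e-04  7.68351712e+00] [8.13199397e-05 7.57954578e+00]
20 [-99.4 -97.   97.5  99.4]
40 [-99.4 -97.4  98.1 100. ]
60 [-99.9 -97.3  97.5  99.3]
80 [-99.8 -97.3  97.8 100.1]
100 [-99.6 -97.2  97.7  99.8]
Y range [-78.26327293 -72.20133472 140.06653637 141.00876052]
free edge -30 140.67404921161028
free edge 0 140.81321762138222
free edge 30 141.00876052452338
-60 129.17286849020425 187.11772628525267 N 19.67897061797825 ang -0.09889730361186762 x at155 -59.82623691764763
[[130.0, -62.0, 13.5], [134.0, -62.0, 14.0], [138.0, -61.6, 14.3], [142.0, -61.2, 13.9], [146.0, -60.9, 14.5], [150.0, -60.2, 14.3], [154.0, -60.1, 14.6], [158.0, -59.6, 14.3], [162.0, -59.2, 14.2], [166.0, -58.6, 14.2], [170.0, -58.3, 14.5], [174.0, -57.9, 14.4], [178.0, -57.6, 14.6], [182.0, -57.0, 14.0], [186.0, -56.8, 13.7]]
60 128.84902198265087 183.52273406757223 N 19.69455255969345 ang 0.13773239393247386 x at155 59.64970940503997
[[130.0, 62.8, 13.5], [134.0, 62.6, 14.4], [138.0, 62.1, 14.5], [142.0, 61.5, 14.2], [146.0, 60.9, 14.3], [150.0, 60.4, 14.4], [154.0, 60.0, 14.5], [158.0, 59.3, 14.6], [162.0, 58.7, 14.7], [166.0, 58.1, 14.4], [170.0, 57.5, 14.1], [174.0, 56.9, 14.3], [178.0, 56.4, 14.8], [182.0, 55.9, 14.3]]
base z -20.5641604558254
rail -60 -40 [-67.8 -52. ] 18.009779236048473
rail -60 -70 [-67.7 -52.1] 31.920284436646995
rail -60 -100 [-67.6 -52.1] 46.01764840751122
rail 60 -40 [52.  67.6] 18.10363972267254
rail 60 -70 [52.  67.4] 31.537191157450252
```

```bash
cat >> h.py <<'E'
from scipy.linalg import logm,expm
YAW=np.radians(13.76);V0=np.array([550.4,-39.4,36.])
ex=np.array([np.cos(YAW),np.sin(YAW),0]);ey=np.array([-np.sin(YAW),np.cos(YAW),0]);ez=np.array([0,0,1.])
C=np.array([ex,ey,ez]).T
c25,s25=np.cos(np.radians(25)),np.sin(np.radians(25))
up=ey*c25+ez*s25;nn=-ey*s25+ez*c25
def pose(x,z,p):
    M=np.eye(4);M[:3,0]=x;M[:3,2]=z;M[:3,1]=np.cross(z,x);M[:3,3]=p;return M
def sl(x,y,n): return V0+ex*x+up*y+nn*n
def tailpose(x0,th,n,r=22):
    b=-np.sin(th)*ex+np.cos(th)*up
    return pose(b,-nn,sl(x0,155,n)+b*r)
def rows(A,B,n=None):
    D=np.linalg.inv(A)@B
    rv=R.from_matrix(D[:3,:3]).as_rotvec();
    need=max(np.linalg.norm(D[:3,3])/38,np.degrees(np.linalg.norm(rv))/6.9)
    n=n or int(np.ceil(need))
    E=expm(np.real(logm(D))/n)
    print('n',n,'(min',round(need,1),') row',np.round(E[:3,3],2).tolist(),np.round(np.degrees(R.from_matrix(E[:3,:3]).as_rotvec())/6,3).tolist())
def where(s):
    M=T(s);p=M[:3,3]-V0;print('t',round(s['time_s'],2),'X %.1f Y %.1f N %.1f'%(p@ex,p@up,p@nn),'cr',np.round(C.T@p,1),'q',np.round(s['joints'],3),'F',np.round(s['force'],1),'tq',np.round(s['wrist_torque'],2),'g',round(s['grip_width']*85.4,1))
E
python3 - <<'E'
from h import *
from rig import ctrl
s=ctrl.sense();where(s)
rows(T(s),tailpose(-60,-.1,60),10)
rows(tailpose(-60,-.1,60),tailpose(-60,-.1,11))
rows(T(s),tailpose(60,.14,60),10)
E
```

```text
t 0.15 X -15.5 Y 122.6 N 157.8 cr [-15.5  44.4 194.9] q [-0.223  0.313  1.498  0.     1.331 -0.223] F [0.2 0.5 0.2] tq [0.04 0.06 0.01] g 85.6
n 10 (min 3.8 ) row [6.79, -5.56, 8.24] [0.07, 0.411, -0.132]
n 2 (min 1.3 ) row [-0.0, 0.0, 24.5] [0.0, -0.0, -0.0]
n 10 (min 4.8 ) row [8.17, 6.62, 8.48] [0.02, 0.418, -0.357]
```

Emit:
{"name": "carry_out", "arguments": {"plan": [[40, [6.79, -5.56, 8.24], [0.07, 0.411, -0.132]], [40, [6.79, -5.56, 8.24], [0.07, 0.411, -0.132]], [40, [6.79, -5.56, 8.24], [0.07, 0.411, -0.132]], [40, [6.79, -5.56, 8.24], [0.07, 0.411, -0.132]], [40, [6.79, -5.56, 8.24], [0.07, 0.411, -0.132]], [40, [6.79, -5.56, 8.24], [0.07, 0.411, -0.132]], [40, [6.79, -5.56, 8.24], [0.07, 0.411, -0.132]], [40, [6.79, -5.56, 8.24], [0.07, 0.411, -0.132]], [40, [6.79, -5.56, 8.24], [0.07, 0.411, -0.132]], [40, [6.79, -5.56, 8.24], [0.07, 0.411, -0.132]], [40, [0, 0, 0], [0, 0, 0]], [40, [0, 0, 0], [0, 0, 0]]], "grip_force": 25}}

```text
time_s: 1.15
eef_pos: [462.4, 77.6, 165.3]
ee_rot: [-0.176, 0.641, 0.737, 0.125]
force: [0.9, -0.4, 0.2]
grip_width: 0.469
```

```bash
cat > look.py <<'E'
import sys
from h import *
from rig import ctrl
s=ctrl.sense();where(s)
for n in sys.argv[2:]:
    s,c=shot(ctrl,n,f'pics/{n}_{sys.argv[1]}.png')
    pickle.dump((s,c),open(f'{n}_{sys.argv[1]}.pkl','wb'))
E
python3 look.py a wrist; python3 -c "
from h import *
from rig import ctrl
s=ctrl.sense();rows(T(s),tailpose(-60,-.1,11),3)"
```

```text
t 1.15 X -57.6 Y 176.6 N 60.4 cr [-57.6 134.6 129.3] q [-0.296  0.328  1.728  0.382  1.336 -0.572] F [ 0.9 -0.4  0.2] tq [-0.17 -0.   -0.  ] g 40.0
n 3 (min 1.3 ) row [0.09, -0.18, 16.57] [0.003, 0.005, 0.0]
```

View pics/wrist_a.png

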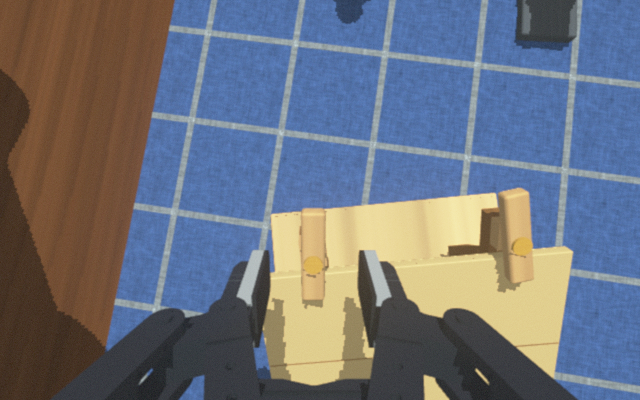

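The near button's bar (u≈313) sits midway between the jaws (250 and 378), so I'll descend and grip.

Emit:
{"name": "carry_out", "arguments": {"plan": [[40, [0.1, -0.2, 16.5], [0, 0, 0]], [40, [0.1, -0.2, 16.5], [0, 0, 0]], [40, [0.1, -0.2, 16.5], [0, 0, 0]], [12, [0, 0, 0], [0, 0, 0]], [10, [0, 0, 0], [0, 0, 0]], [10, [0, 0, 0], [0, 0, 0]], [10, [0, 0, 0], [0, 0, 0]], [10, [0, 0, 0], [0, 0, 0]]], "grip_force": 25}}

```text
time_s: 1.87
eef_pos: [457.1, 98.1, 121.4]
ee_rot: [-0.176, 0.64, 0.737, 0.125]
force: [-1.1, 0.2, 1.6]
grip_width: 0.147
```

```bash
python3 look.py b wrist
```

```text
t 1.87 X -57.9 Y 177.3 N 11.6 cr [-57.9 155.8  85.4] q [-0.257  0.378  1.792  0.407  1.218 -0.588] F [-1.1  0.2  1.6] tq [-0.03  0.31  0.05] g 12.6
```

View pics/wrist_b.png

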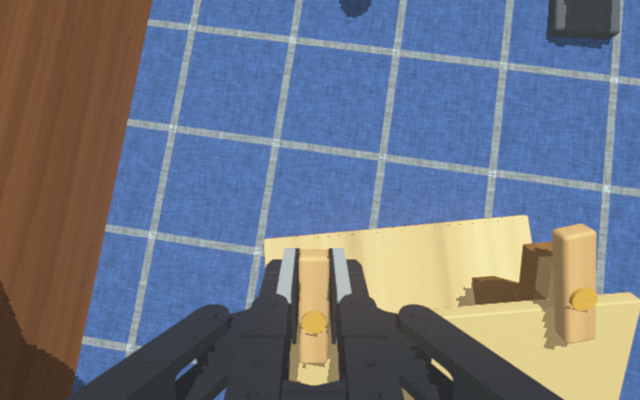

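Emit:
{"name": "carry_out", "arguments": {"plan": [[10, [-0.12, -2.3, 0], [0, 0, -1]], [10, [-0.12, -2.3, 0], [0, 0, -1]], [10, [-0.12, -2.3, 0], [0, 0, -1]], [10, [-0.12, -2.3, 0], [0, 0, -1]], [10, [-0.12, -2.3, 0], [0, 0, -1]], [10, [-0.12, -2.3, 0], [0, 0, -1]], [10, [-0.12, -2.3, 0], [0, 0, -1]], [10, [-0.12, -2.3, 0], [0, 0, -1]], [10, [0, 0, 0], [0, 0, 0]]]}}

```text
time_s: 2.67
eef_pos: [441.0, 88.8, 118.9]
ee_rot: [-0.11, 0.282, 0.935, 0.186]
force: [-6.1, -2.1, 5.1]
grip_width: 0.15
```

```bash
python3 look.py c wrist; python3 -c "
from h import *
from rig import ctrl
s=ctrl.sense();rows(T(s),tailpose(-60,1.58,11.5),9)"
```

```text
t 2.67 X -75.7 Y 171.4 N 11.6 cr [-75.7 150.5  82.9] q [-0.286  0.353  1.839  0.401  1.209 -1.462] F [-6.1 -2.1  5.1] tq [-0.22  0.94  0.39] g 12.8
n 9 (min 7.0 ) row [-0.19, -2.04, 0.01] [-0.001, -0.0, -0.892]
```

View pics/wrist_c.png

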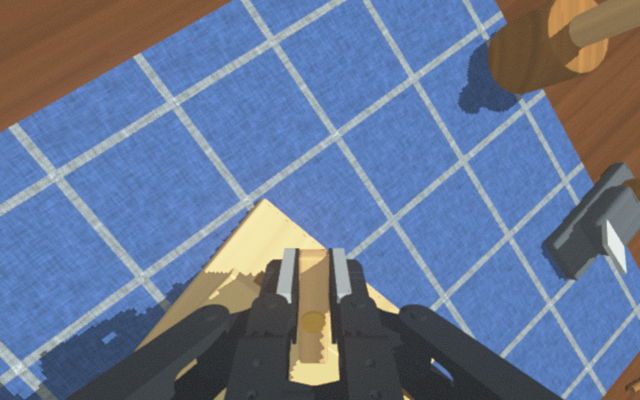

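The bar is turned about halfway and still gripped; continuing.

Emit:
{"name": "carry_out", "arguments": {"plan": [[10, [-0.15, -2.1, 0], [0, 0, -0.95]], [10, [-0.15, -2.1, 0], [0, 0, -0.95]], [10, [-0.15, -2.1, 0], [0, 0, -0.95]], [10, [-0.15, -2.1, 0], [0, 0, -0.95]], [10, [-0.15, -2.1, 0], [0, 0, -0.95]], [10, [-0.15, -2.1, 0], [0, 0, -0.95]], [10, [-0.15, -2.1, 0], [0, 0, -0.95]], [10, [-0.15, -2.1, 0], [0, 0, -0.95]], [10, [-0.1, -1.3, 0], [0, 0, -0.6]], [10, [0, 0, 0], [0, 0, 0]], [10, [0, 0, 0], [0, 0, 0]]]}}

```text
time_s: 3.63
eef_pos: [437.5, 71.9, 111.7]
ee_rot: [-0.025, -0.13, 0.968, 0.214]
force: [-12.2, -12.2, 6.9]
grip_width: 0.152
```

```bash
python3 look.py d wrist; python3 -c "
from h import *
from rig import ctrl
s=ctrl.sense();M=T(s);print(np.arctan2(-M[:3,0]@ex,M[:3,0]@up));rows(T(s),tailpose(-60,1.57,11.5),1)"
```

```text
t 3.63 X -83.2 Y 154.3 N 11.5 cr [-83.2 135.   75.7] q [-0.322  0.36   1.851  0.389  1.203 -2.352] F [-12.2 -12.2   6.9] tq [-1.6   1.95  0.7 ] g 13.0
1.59655051314033
n 1 (min 0.2 ) row [-1.22, 0.63, 0.01] [-0.019, -0.032, 0.254]
```

View pics/wrist_d.png

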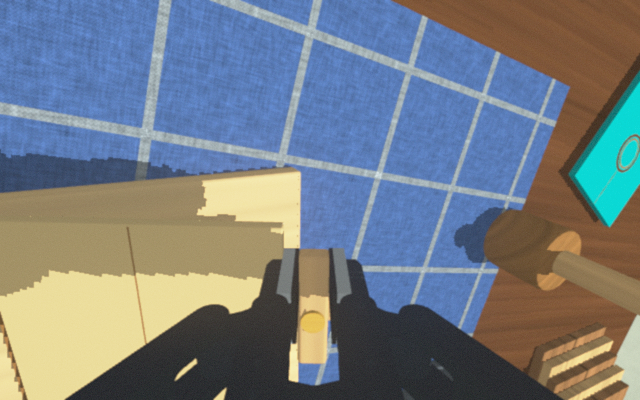

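Emit:
{"name": "carry_out", "arguments": {"plan": [[24, [0, 0, 0], [0, 0, 0]], [24, [0, 0, 0], [0, 0, 0]], [24, [0, 0, -2], [0, 0, 0]], [24, [0, 0, -15], [0, 0, 0]], [40, [0, 0, -20], [0, 0, 0]], [40, [0, 0, -20], [0, 0, 0]], [40, [0, 0, 0], [0, 0, 0]]]}}

```text
time_s: 4.27
eef_pos: [446.3, 48.6, 166.0]
ee_rot: [-0.02, -0.13, 0.968, 0.214]
force: [0.0, 0.0, 1.0]
grip_width: 0.471
```

```bash
python3 look.py e wrist; python3 -c "
from h import *
from rig import ctrl
s=ctrl.sense();rows(T(s),tailpose(60,.14,65),14)"
```

```text
t 4.27 X -80.2 Y 154.9 N 71.2 cr [-80.2 110.3 130. ] q [-0.366  0.296  1.77   0.365  1.343 -2.335] F [0. 0. 1.] tq [-0.24 -0.07  0.01] g 40.2
n 14 (min 12.1 ) row [-7.54, 7.87, 0.32] [0.001, 0.003, 0.994]
```

View pics/wrist_e.png

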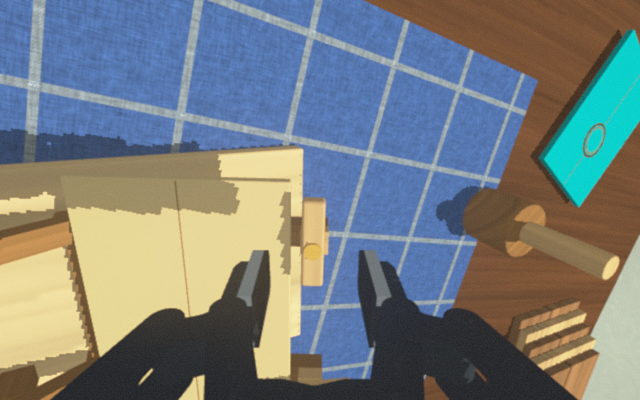

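The near button lies parallel to the blank's edge (bar at u≈313, edge at u≈293). On to the far button.

Emit:
{"name": "carry_out", "arguments": {"plan": [[40, [-7.54, 7.87, 0.32], [0, 0, 0.994]], [40, [-7.54, 7.87, 0.32], [0, 0, 0.994]], [40, [-7.54, 7.87, 0.32], [0, 0, 0.994]], [40, [-7.54, 7.87, 0.32], [0, 0, 0.994]], [40, [-7.54, 7.87, 0.32], [0, 0, 0.994]], [40, [-7.54, 7.87, 0.32], [0, 0, 0.994]], [40, [-7.54, 7.87, 0.32], [0, 0, 0.994]], [40, [-7.54, 7.87, 0.32], [0, 0, 0.994]], [40, [-7.54, 7.87, 0.32], [0, 0, 0.994]], [40, [-7.54, 7.87, 0.32], [0, 0, 0.994]], [40, [-7.54, 7.87, 0.32], [0, 0, 0.994]], [40, [-7.54, 7.87, 0.32], [0, 0, 0.994]], [40, [-7.54, 7.87, 0.32], [0, 0, 0.994]], [40, [-7.54, 7.87, 0.32], [0, 0, 0.994]], [40, [0, 0, 0], [0, 0, 0]], [40, [0, 0, 0], [0, 0, 0]]]}}

```text
time_s: 5.65
eef_pos: [572.6, 104.1, 167.3]
ee_rot: [-0.161, 0.546, 0.809, 0.145]
force: [-0.6, 0.1, 0.7]
grip_width: 0.467
```

```bash
python3 look.py f wrist; python3 -c "
from h import *
from rig import ctrl
s=ctrl.sense();rows(T(s),tailpose(60,.14,11.2),3)"
```

```text
t 5.65 X 55.7 Y 177.0 N 62.3 cr [ 55.7 134.1 131.3] q [-0.197  0.549  1.383  0.398  1.418 -0.683] F [-0.6  0.1  0.7] tq [-0.22 -0.05 -0.01] g 39.9
n 3 (min 1.4 ) row [-0.23, 0.43, 17.16] [-0.002, -0.002, 0.008]
```

View pics/wrist_f.png

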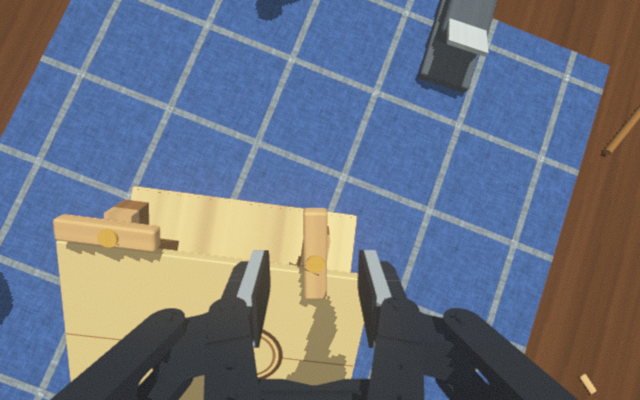

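The far bar (u≈315) is centred between the jaws. Descend, grip, and turn the other way.

Emit:
{"name": "carry_out", "arguments": {"plan": [[40, [-0.2, 0.4, 17.1], [0, 0, 0]], [40, [-0.2, 0.4, 17.1], [0, 0, 0]], [40, [-0.2, 0.4, 17.1], [0, 0, 0]], [12, [0, 0, 0], [0, 0, 0]], [10, [0, 0, 0], [0, 0, 0]], [10, [0, 0, 0], [0, 0, 0]], [10, [0, 0, 0], [0, 0, 0]], [10, [0, 0, 0], [0, 0, 0]], [10, [-0.12, 2.3, 0], [0, 0, 1]], [10, [-0.12, 2.3, 0], [0, 0, 1]], [10, [-0.12, 2.3, 0], [0, 0, 1]], [10, [-0.12, 2.3, 0], [0, 0, 1]], [10, [-0.12, 2.3, 0], [0, 0, 1]], [10, [-0.12, 2.3, 0], [0, 0, 1]], [10, [-0.12, 2.3, 0], [0, 0, 1]], [10, [-0.12, 2.3, 0], [0, 0, 1]], [10, [0, 0, 0], [0, 0, 0]]]}}

```text
time_s: 7.12
eef_pos: [587.1, 124.3, 119.9]
ee_rot: [-0.206, 0.83, 0.514, 0.067]
force: [-3.6, 1.9, -2.5]
grip_width: 0.154
```

```bash
python3 look.py g wrist; python3 -c "
from h import *
from rig import ctrl
s=ctrl.sense();rows(T(s),tailpose(60,-1.60,11.5),9)"
```

```text
t 7.12 X 74.6 Y 171.6 N 12.5 cr [ 74.6 150.2  83.9] q [-0.159  0.631  1.38   0.413  1.331  0.162] F [-3.6  1.9 -2.5] tq [-0.14  0.55  0.15] g 13.1
n 9 (min 7.5 ) row [-0.14, 2.17, 0.11] [0.0, -0.0, 0.959]
```

View pics/wrist_g.png

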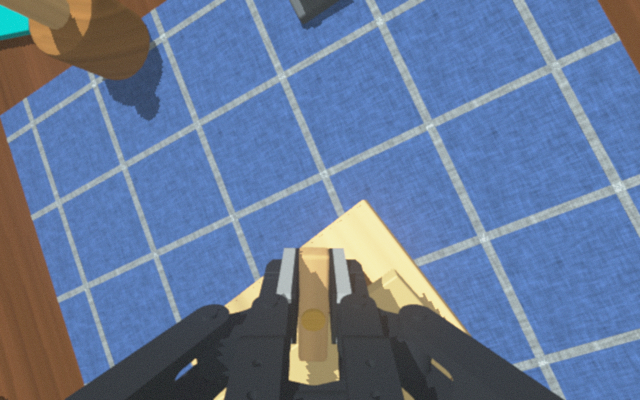

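Emit:
{"name": "carry_out", "arguments": {"plan": [[10, [-0.14, 2.17, 0.1], [0, 0, 0.96]], [10, [-0.14, 2.17, 0.1], [0, 0, 0.96]], [10, [-0.14, 2.17, 0.1], [0, 0, 0.96]], [10, [-0.14, 2.17, 0.1], [0, 0, 0.96]], [10, [-0.14, 2.17, 0.1], [0, 0, 0.96]], [10, [-0.14, 2.17, 0.1], [0, 0, 0.96]], [10, [-0.14, 2.17, 0.1], [0, 0, 0.96]], [10, [-0.14, 2.17, 0.1], [0, 0, 0.96]], [10, [-0.14, 2.17, 0.1], [0, 0, 0.96]], [10, [0, 0, 0], [0, 0, 0]], [10, [0, 0, 0], [0, 0, 0]]]}}

```text
time_s: 8.08
eef_pos: [598.2, 111.0, 112.4]
ee_rot: [-0.214, 0.971, 0.104, -0.028]
force: [-4.7, -2.8, 3.9]
grip_width: 0.15
```

```bash
python3 look.py h wrist; python3 -c "
from h import *
from rig import ctrl
s=ctrl.sense();M=T(s);print(np.arctan2(-M[:3,0]@ex,M[:3,0]@up))
# bystanders from the scene depth
c=pickle.load(open('scene.pkl','rb'));c['M']=c['cam_to_world']
for n,box in dict(mallet=(395,165,425,215),plane=(398,230,450,262),glue=(140,208,172,252)).items():
    u,v=np.meshgrid(np.arange(box[0],box[2]),np.arange(box[1],box[3]));P=world(c,u.ravel(),v.ravel());Q=P[P[:,2]>15]
    print(n,Q.mean(0).round(0),Q.min(0).round(0),Q.max(0).round(0))
"
```

```text
t 8.08 X 82.2 Y 154.4 N 12.4 cr [ 82.2 134.7  76.4] q [-0.178  0.66   1.349  0.408  1.337  1.043] F [-4.7 -2.8  3.9] tq [-0.17  0.63  0.69] g 12.8
-1.5974687367229712
mallet [461. 378.  77.] [290. -66.  15.] [1348.  491. 1009.]
plane [658. 358.  52.] [614. -66.  15.] [1348.  428. 1009.]
glue [ 521. -404.   85.] [ 473. -438.   15.] [1348.  -66. 1009.]
```

View pics/wrist_h.png

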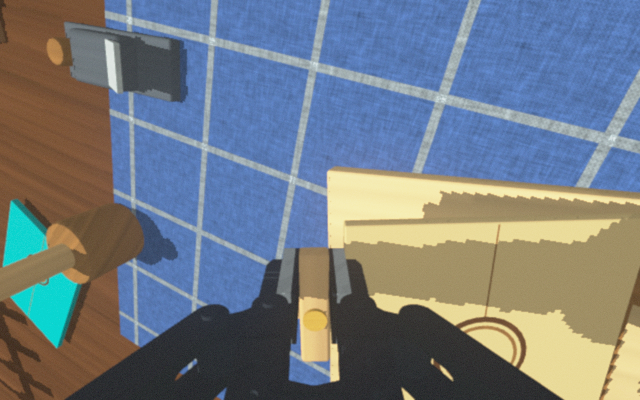

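Emit:
{"name": "carry_out", "arguments": {"plan": [[24, [0, 0, 0], [0, 0, 0]], [24, [0, 0, 0], [0, 0, 0]], [24, [0, 0, -2], [0, 0, 0]], [24, [0, 0, -15], [0, 0, 0]], [40, [0, 0, -25], [0, 0, 0]], [40, [0, 0, -25], [0, 0, 0]], [40, [0, 0, -15], [0, 0, 0]], [40, [0, 0, 0], [0, 0, 0]]]}}

```text
time_s: 8.8
eef_pos: [607.8, 76.4, 188.7]
ee_rot: [-0.214, 0.971, 0.102, -0.026]
force: [-0.2, 0.3, -0.0]
grip_width: 0.472
```

```bash
python3 look.py i wrist; cat > kin.py <<'E'
from h import *
import glob
from scipy.optimize import least_squares
def Ry(a):return R.from_euler('y',a).as_matrix()
def Rz(a):return R.from_euler('z',a).as_matrix()
Rx=lambda a:R.from_euler('x',a).as_matrix()
def fk(q,k,s=(1,1,1,1,1,1)):
    q=np.array(q)*s
    A=Rz(q[0]);p=A@[k[0],0,k[1]]
    A=A@Ry(q[1]);p=p+A@[k[5],0,k[2]]
    A=A@Ry(q[2]);p=p+A@[k[6],0,k[3]]
    A=A@Rz(q[3])@Ry(q[4]);p=p+A@[0,0,k[4]]
    A=A@Rz(q[5]);return A,p
if __name__=='__main__':
    D=[(pickle.load(open(f,'rb'))[0]) for f in sorted(glob.glob('wrist_*.pkl'))]
    import itertools
    for s in itertools.product([1],[1],[1],[1,-1],[1],[1,-1]):
        e=[]
        for d in D:
            A,_=fk(d['joints'],[0]*7,s);M=T(d)[:3,:3];e.append(A.T@M)
        # const tool offset
        print(s,np.std(np.array(e),axis=0).max(),np.round(e[0],2).tolist())
E
python3 kin.py
```

```text
t 8.8 X 83.2 Y 154.1 N 96.6 cr [ 83.2  98.8 152.7] q [-0.23   0.602  1.236  0.388  1.509  1.068] F [-0.2  0.3 -0. ] tq [-0.12 -0.11 -0.03] g 40.3
(1, 1, 1, 1, 1, 1) 2.7194799110210365e-16 [[0.0, -1.0, -0.0], [1.0, 0.0, 0.0], [-0.0, 0.0, 1.0]]
(1, 1, 1, 1, 1, -1) 0.8262166032402534 [[0.91, -0.41, 0.0], [0.41, 0.91, 0.0], [-0.0, 0.0, 1.0]]
(1, 1, 1, -1, 1, 1) 0.4704484799792143 [[-0.04, -0.91, -0.42], [0.8, -0.28, 0.53], [-0.6, -0.31, 0.74]]
(1, 1, 1, -1, 1, -1) 0.684661543352897 [[0.71, -0.63, 0.31], [0.37, 0.71, 0.6], [-0.6, -0.31, 0.74]]
```

View pics/wrist_i.png

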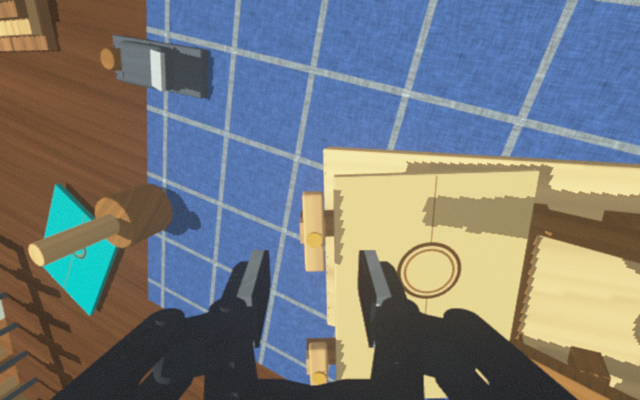

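```bash
cat > ik.py <<'E'
from kin import *
D=[(pickle.load(open(f,'rb'))[0]) for f in sorted(glob.glob('wrist_*.pkl'))]
f=lambda k:np.concatenate([fk(d['joints'],k)[1]-d['eef_pos'] for d in D])
r=least_squares(f,[0,300,350,350,250,0,0]);K=r.x
TO=np.array([[0,-1,0],[1,0,0],[0,0,1.]])
LO=np.array([-2.94,-.97,.19,-1.23,.02,-2.88]);HI=np.array([2.94,2.17,2.56,4.37,3.11,2.88])
def ik(M,q0):
    def g(q):
        A,p=fk(q,K);A=A@TO
        return np.concatenate([(p-M[:3,3])/10,(R.from_matrix(A.T@M[:3,:3]).as_rotvec())*10])
    o=least_squares(g,np.clip(q0,LO+.01,HI-.01),bounds=(LO,HI));return o.x,np.abs(o.fun).max()
def bl(al,rad,sx=1,off=0,X=0,roll=0):  # al deg: blank angle; rad: TCP distance from valley edge; off: normal offset (own z)
    a=np.radians(al);d=np.cos(a)*ey+np.sin(a)*ez;n=-np.sin(a)*ey+np.cos(a)*ez
    return pose(sx*ex,-d,V0+ex*X+d*rad+n*off)
def wrist(q):
    k=K.copy();k[4]=0;return fk(q,k)[1]
E
python3 - <<'E'
from ik import *
print('K',K.round(1),abs(f(K)).max())
for sx in (1,-1):
    q=np.array([-.2,.5,1.4,.4*1,1.4,-1.5*sx])
    for al in range(90,10,-13):
        q,e=ik(bl(al,125,sx,4),q);print(sx,al,q.round(2),round(e,3),wrist(q).round(0))
    q=np.array([-.2,.5,1.4,0,1.4,-1.5*sx])
    for al in range(90,165,13):
        q,e=ik(bl(al,125,sx,4),q);print(sx,al,q.round(2),round(e,3),wrist(q).round(0))
c=pickle.load(open('scene.pkl','rb'));c['M']=c['cam_to_world']
for n,box in dict(mallet=(395,165,425,215),plane=(398,230,450,262),glue=(140,208,172,252)).items():
    u,v=np.meshgrid(np.arange(box[0],box[2]),np.arange(box[1],box[3]));u=u.ravel();v=v.ravel();P=world(c,u,v);Q=P[(P[:,2]>15)&(c['range_z'][v,u]>0)]
    print(n,np.median(Q,0).round(0),np.percentile(Q,[2,98],0).round(0))
E
```

```text
K [ 61.8 546.3 389.9 400.  568.4  25.4  45. ] 6.142721407621487
1 90 [-0.08  0.28  1.65 -0.    1.21  1.25] 0.0 [551. -43. 729.]
1 77 [ 0.21  0.24  1.76 -0.25  1.15  1.64] 0.0 [514. 108. 712.]
1 64 [ 0.48  0.35  1.75 -0.47  1.2   2.03] 0.0 [479. 252. 661.]
1 51 [ 0.71  0.59  1.64 -0.62  1.32  2.32] 0.0 [447. 381. 577.]
1 38 [ 0.86  0.89  1.42 -0.7   1.49  2.5 ] 0.0 [421. 489. 466.]
1 25 [ 0.96  1.26  1.08 -0.76  1.71  2.56] 0.0 [401. 569. 333.]
1 12 [ 1.01  1.71  0.53 -0.88  1.99  2.48] 0.0 [389. 619. 184.]
1 90 [-0.08  0.28  1.65 -0.    1.21  1.25] 0.0 [551. -43. 729.]
1 103 [-0.32  0.46  1.45  0.2   1.36  0.96] 0.0 [ 588. -195.  711.]
1 116 [-0.5   0.73  1.14  0.33  1.58  0.78] 0.0 [ 624. -338.  657.]
1 129 [-0.62  1.11  0.67  0.45  1.88  0.74] 0.0 [ 655. -466.  572.]
1 142 [-0.72  1.46  0.19  0.6   2.12  0.79] 0.642 [ 639. -557.  487.]
1 155 [-0.81  1.55  0.19  0.69  2.08  0.76] 1.975 [ 577. -609.  418.]
-1 90 [-0.62 -0.08  2.48  1.02  0.62  2.88] 6.3 [ 238. -170.  611.]
-1 77 [-0.49 -0.15  2.56  1.04  0.51  2.88] 6.46 [ 231. -124.  609.]
-1 64 [-0.41 -0.14  2.56  1.02  0.47  2.88]
[... 189 characters left out ...]
88] 9.581 [270.  25. 564.]
-1 12 [0.11 0.09 2.56 1.31 0.02 2.88] 11.765 [270.  29. 558.]
-1 90 [-0.62 -0.08  2.48  1.02  0.62  2.88] 6.3 [ 238. -170.  611.]
-1 103 [-0.78  0.16  2.23  0.91  0.86  2.88] 5.969 [ 276. -273.  602.]
-1 116 [-0.88  0.42  1.97  0.84  1.06  2.88] 5.695 [ 309. -371.  570.]
-1 129 [-0.94  0.67  1.71  0.8   1.24  2.88] 5.441 [ 336. -459.  517.]
-1 142 [-0.98  0.91  1.45  0.79  1.4   2.88] 5.185 [ 354. -529.  453.]
-1 155 [-1.01  1.11  1.23  0.8   1.52  2.88] 5.552 [ 359. -576.  386.]
mallet [464. 374.  64.] [[308. 346.  16.]
 [486. 478. 152.]]
plane [644. 366.  33.] [[620. 312.  15.]
 [663. 422.  50.]]
glue [ 509. -409.   74.] [[ 485. -435.   19.]
 [ 521. -390.  122.]]
```

```bash
python3 - <<'E'
import re
t=open('kin.py').read()
t=t.replace("p=A@[k[0],0,k[1]]","p=A@[k[0],k[7],k[1]]").replace("A=A@Rz(q[3])@Ry(q[4]);p=p+A@[0,0,k[4]]","A=A@Rz(q[3]);p=p+A@[0,k[9],0];A=A@Ry(q[4]);p=p+A@[k[8],0,k[4]]")
open('kin.py','w').write(t)
t=open('ik.py').read()
t=t.replace("f=lambda k:np.concatenate([fk(d['joints'],k)[1]-d['eef_pos'] for d in D])","f=lambda k:np.concatenate([fk(d['joints'],k)[1]-d['eef_pos'] for d in D]+[(np.array(k)-P0)*.003])").replace("r=least","P0=np.array([0,250,400,400,250,0,0,0,0,0.]);r=least").replace("[0,300,350,350,250,0,0]","P0").replace("k[4]=0;","k[4]=0;k[8]=0;")
open('ik.py','w').write(t)
E
python3 - <<'E'
from ik import *
print('K',K.round(1),abs(f(K)[:-10]).max(),len(D))
for sx in (1,-1):
    q=np.array([-.2,.5,1.4,.4*1,1.4,-1.5*sx])
    for al in range(90,10,-13):
        q,e=ik(bl(al,125,sx,4),q);print(sx,al,q.round(2),round(e,3),wrist(q).round(0))
    q=np.array([-.2,.5,1.4,0,1.4,-1.5*sx])
    for al in range(90,165,13):
        q,e=ik(bl(al,125,sx,4),q);print(sx,al,q.round(2),round(e,3),wrist(q).round(0))
E
```

```text
K [0.000e+00 2.024e+02 4.388e+02 3.978e+02 2.561e+02 3.000e-01 3.980e+01
 1.141e+02 2.000e-01 2.100e+00] 0.020935207364857433 9
1 90 [-0.29  0.44  1.51  0.    1.2   1.04] 0.0 [552. -43. 417.]
1 77 [-0.14  0.4   1.58 -0.24  1.08  1.29] 0.0 [531.  40. 408.]
1 64 [ 0.01  0.42  1.64 -0.52  1.04  1.6 ] 0.0 [512. 119. 380.]
1 51 [ 0.15  0.49  1.66 -0.79  1.07  1.9 ] 0.0 [494. 191. 335.]
1 38 [ 0.27  0.61  1.66 -1.02  1.18  2.17] 0.0 [480. 250. 274.]
1 25 [ 0.35  0.76  1.64 -1.19  1.33  2.37] 0.0 [469. 295. 201.]
1 12 [ 0.39  0.92  1.54 -1.23  1.51  2.46] 0.716 [480. 324. 133.]
1 90 [-0.29  0.44  1.51 -0.    1.2   1.04] 0.0 [552. -43. 417.]
1 103 [-0.42  0.51  1.42  0.18  1.35  0.86] 0.0 [ 572. -127.  406.]
1 116 [-0.52  0.63  1.31  0.32  1.53  0.74] 0.0 [ 591. -205.  377.]
1 129 [-0.6   0.77  1.2   0.44  1.71  0.67] 0.0 [ 608. -275.  330.]
1 142 [-0.66  0.92  1.07  0.54  1.88  0.64] 0.0 [ 623. -334.  267.]
1 155 [-0.69  1.09  0.95  0.65  2.05  0.64] 0.0 [ 633. -377.  193.]
-1 90 [-0.5   0.22  2.07  1.05  0.49  2.88] 7.078 [381. -76. 342.]
-1 77 [-0.26  0.2   2.14  1.25  0.02  2.88] 6.884 [364.  23. 327.]
-1 64 [-0.22  0.2   2.16  1.21  0.02  2.88] 6.898 [359.  38. 323.]
-1 51 [-0.18  0.22  2.16  1.17  0.02  2.88] 6.946 [357.  52. 316.]
-1 38 [-0.15  0.25  2.17  1.12  0.02  2.88] 7.032 [358.  63. 305.]
-1 25 [-0.12  0.29  2.16  1.07  0.02  2.88] 7.377 [362.  71. 291.]
-1 12 [-0.11  0.35  2.15  1.02  0.02  2.88] 9.635 [369.  76. 275.]
-1 90 [-0.5   0.22  2.07  1.05  0.49  2.88] 7.078 [381. -76. 342.]
-1 103 [-0.64  0.32  1.93  0.94  0.84  2.88] 6.631 [ 409. -159.  341.]
-1 116 [-0.72  0.45  1.78  0.87  1.11  2.88] 5.882 [ 441. -230.  323.]
-1 129 [-0.76  0.61  1.61  0.82  1.35  2.88] 6.307 [ 476. -292.  291.]
-1 142 [-0.77  0.78  1.43  0.77  1.57  2.88] 7.295 [ 514. -341.  248.]
-1 155 [-0.77  0.95  1.23  0.74  1.79  2.88] 8.058 [ 556. -376.  196.]
```

```bash
cat > p1.py <<'E'
from ik import *
from rig import ctrl
s=ctrl.sense();where(s)
A=T(s)
def ins(al,back,X=0,edge=(140,4),ov=12):
    E=sl(X,*edge);M=bl(al,0);M[:3,3]=E+M[:3,2]*(ov-back);return M
if __name__=='__main__':
    W=ins(42,60);print((W[:3,3]-V0)@np.array([ex,ey,ez]).T)
    q=s['joints']
    n=12
    rows(A,W,n)
    E=expm(np.real(logm(np.linalg.inv(A)@W))/n);M=A
    for i in range(n):
        M=M@E;q2,e=ik(M,q);print(i,np.round(C.T@(M[:3,3]-V0),0),q2.round(2),round(e,3),'rate',abs((q2-q)*12).max().round(2));q=q2
    rows(W,ins(42,0),4);q,e=ik(ins(42,0),q);print(q,e,wrist(q))
E
python3 p1.py
```

```text
t 8.85 X 82.6 Y 154.1 N 94.4 cr [ 82.6  99.8 150.6] q [-0.229  0.604  1.24   0.388  1.507  1.068] F [-0.4  0.6 -0.1] tq [-0.17 -0.04  0.04] g 39.9
[-2.44316807e-14  1.60863569e+02  9.49100569e+01]
n 12 (min 10.6 ) row [-6.98, -6.0, 4.15] [-1.013, 0.013, -0.023]
0 [ 76. 107. 149.] [-0.19  0.56  1.28  0.3   1.44  1.11] 0.0 rate 1.03
1 [ 69. 114. 148.] [-0.14  0.53  1.32  0.21  1.38  1.17] 0.0 rate 1.09
2 [ 62. 121. 145.] [-0.09  0.5   1.36  0.11  1.32  1.24] 0.0 rate 1.17
3 [ 55. 128. 141.] [-0.04  0.48  1.39  0.01  1.27  1.31] 0.0 rate 1.24
4 [ 49. 134. 137.] [ 0.02  0.47  1.43 -0.1   1.23  1.4 ] 0.0 rate 1.32
5 [ 42. 140. 133.] [ 0.07  0.46  1.46 -0.21  1.2   1.5 ] 0.0 rate 1.38
6 [ 35. 145. 127.] [ 0.13  0.47  1.49 -0.33  1.18  1.6 ] 0.0 rate 1.42
7 [ 28. 150. 122.] [ 0.18  0.48  1.51 -0.45  1.17  1.71] 0.0 rate 1.43
8 [ 21. 153. 115.] [ 0.23  0.5   1.54 -0.57  1.17  1.82] 0.0 rate 1.41
9 [ 14. 157. 109.] [ 0.28  0.52  1.56 -0.68  1.19  1.92] 0.0 rate 1.36
10 [  7. 159. 102.] [ 0.32  0.55  1.58 -0.79  1.21  2.03] 0.0 rate 1.29
11 [ -0. 161.  95.] [ 0.36  0.59  1.6  -0.89  1.25  2.12] 0.0 rate 1.19
n 4 (min 1.6 ) row [0.0, -0.0, 15.0] [0.0, 0.0, -0.0]
[ 0.28232021  0.63268697  1.66008358 -0.95723227  1.13878508  2.17015793] 1.4278742877064364e-12 [477.64213251 258.55459495 262.04596684]
```

Emit:
{"name": "carry_out", "arguments": {"plan": [[40, [-7, -6, 4.15], [-1.013, 0.013, -0.023]], [40, [-7, -6, 4.15], [-1.013, 0.013, -0.023]], [40, [-7, -6, 4.15], [-1.013, 0.013, -0.023]], [40, [-7, -6, 4.15], [-1.013, 0.013, -0.023]], [40, [-7, -6, 4.15], [-1.013, 0.013, -0.023]], [40, [-7, -6, 4.15], [-1.013, 0.013, -0.023]], [40, [-7, -6, 4.15], [-1.013, 0.013, -0.023]], [40, [-7, -6, 4.15], [-1.013, 0.013, -0.023]], [40, [-7, -6, 4.15], [-1.013, 0.013, -0.023]], [40, [-7, -6, 4.15], [-1.013, 0.013, -0.023]], [40, [-7, -6, 4.15], [-1.013, 0.013, -0.023]], [40, [-7, -6, 4.15], [-1.013, 0.013, -0.023]], [40, [0, 0, 0], [0, 0, 0]], [40, [0, 0, 0], [0, 0, 0]]]}}

```text
time_s: 10.02
eef_pos: [510.1, 118.2, 128.4]
ee_rot: [0.403, 0.907, 0.113, 0.045]
force: [1.5, 1.2, 0.5]
grip_width: 0.47
```

```bash
python3 look.py j wrist scene; python3 -c "
from p1 import *
rows(T(s),ins(42,0),5)"
```

```text
t 10.02 X -1.7 Y 186.5 N 15.0 cr [ -1.7 162.7  92.4] q [ 0.364  0.592  1.609 -0.887  1.246  2.123] F [1.5 1.2 0.5] tq [ 0.31  0.03 -0.  ] g 40.2
t 10.12 X -0.6 Y 186.3 N 17.4 cr [ -0.6 161.4  94.5] q [ 0.362  0.589  1.607 -0.888  1.247  2.123] F [ 0.5 -0.8 -0.1] tq [0.34 0.05 0.05] g 39.7
n 5 (min 1.6 ) row [0.12, 0.16, 12.03] [-0.007, 0.004, 0.005]
```

View pics/wrist_j.png

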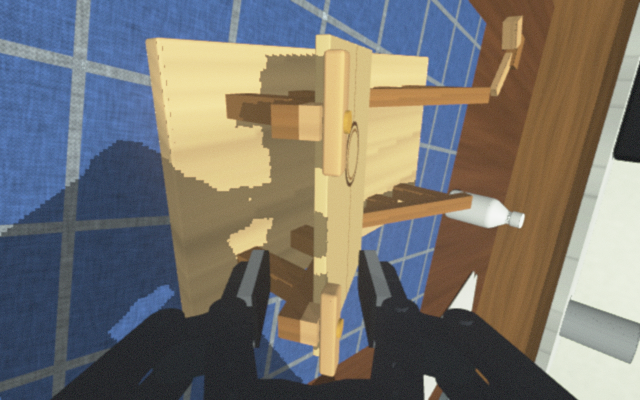

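View pics/scene_j.png

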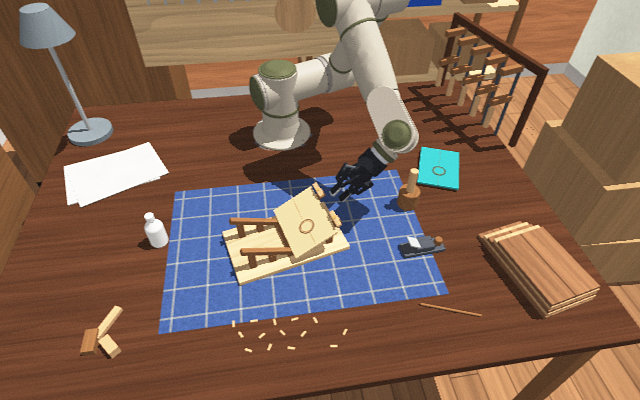

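The blank's free edge (u≈322) lies between the jaws (250 and 378), and the arm is clear of the mallet. Advancing.

Emit:
{"name": "carry_out", "arguments": {"plan": [[40, [0.1, 0.15, 12], [0, 0, 0]], [40, [0.1, 0.15, 12], [0, 0, 0]], [40, [0.1, 0.15, 12], [0, 0, 0]], [40, [0.1, 0.15, 12], [0, 0, 0]], [40, [0.1, 0.15, 12], [0, 0, 0]], [24, [0, 0, 0], [0, 0, 0]], [24, [0, 0, 0], [0, 0, 0]]]}}

```text
time_s: 10.7
eef_pos: [522.0, 72.9, 90.2]
ee_rot: [0.404, 0.907, 0.11, 0.046]
force: [0.1, 0.4, -1.1]
grip_width: 0.284
```

```bash
python3 look.py k wrist side; python3 -c "
from p1 import *
M=T(s);print(np.degrees(np.arctan2(-M[:3,2]@ez,-M[:3,2]@ey)))
a=ins(42,0);print(np.round(C.T@(a[:3,3]-V0),1))
for al in (42,65): print(al,np.round(C.T@(bl(al,126,1,-3)[:3,3]-V0),1))
rows(T(s),bl(65,130,1,-3),10)"
```

```text
t 10.7 X -0.9 Y 127.9 N 0.2 cr [ -0.9 115.8  54.2] q [ 0.278  0.633  1.667 -0.959  1.134  2.17 ] F [ 0.1  0.4 -1.1] tq [0.34 0.06 0.03] g 24.3
t 10.8 X -0.4 Y 128.9 N 0.5 cr [ -0.4 116.6  54.9] q [ 0.279  0.632  1.666 -0.959  1.135  2.17 ] F [ 0.3 -0.2  0.6] tq [ 0.38  0.07 -0.  ] g 24.2
42.06016264692968
[ -0.  116.3  54.8]
42 [ 0.  95.6 82.1]
65 [  0.   56.  112.9]
n 10 (min 3.3 ) row [0.03, 8.49, -1.29] [0.382, 0.002, 0.002]
```

View pics/wrist_k.png

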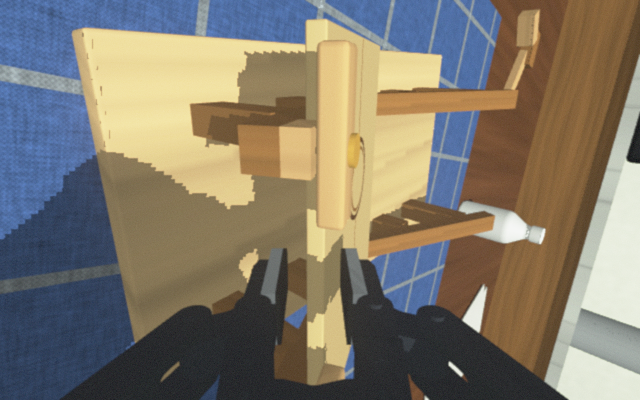

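View pics/side_k.png

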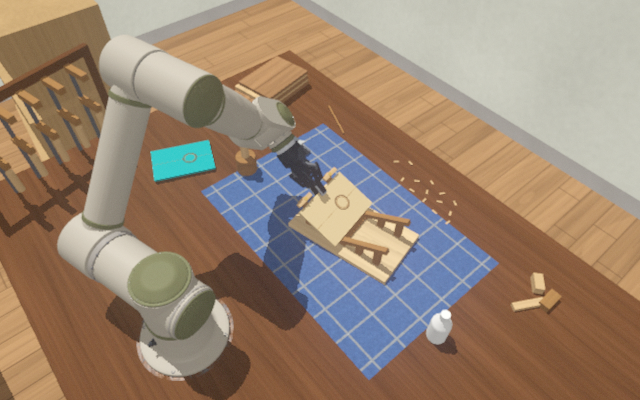

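```bash
python3 -c "
from p1 import *
A=T(s);B=bl(65,128,1,1.5);n=14
rows(A,B,n);E=expm(np.real(logm(np.linalg.inv(A)@B))/n);M=A;q=s['joints']
for i in range(n):
    M=M@E;p=C.T@(M[:3,3]-V0);q,e=ik(M,q);print(i,p.round(1),round(np.hypot(p[1],p[2]),1),np.degrees(np.arctan2(p[2],p[1])).round(1),q.round(2),e.round(3))
"
```

```text
t 10.8 X -0.4 Y 128.9 N 0.5 cr [ -0.4 116.6  54.9] q [ 0.279  0.632  1.666 -0.959  1.135  2.17 ] F [ 0.3 -0.2  0.6] tq [ 0.38  0.07 -0.  ] g 24.2
n 14 (min 3.3 ) row [0.02, 6.34, -0.75] [0.273, 0.002, 0.001]
0 [ -0.4 112.9  60.1] 127.9 28.0 [ 0.26  0.61  1.67 -0.93  1.12  2.13] 0.0
1 [ -0.4 109.1  65.2] 127.1 30.9 [ 0.25  0.59  1.67 -0.9   1.11  2.1 ] 0.0
2 [ -0.3 105.1  70.2] 126.4 33.7 [ 0.23  0.57  1.67 -0.88  1.09  2.06] 0.0
3 [ -0.3 101.   75.1] 125.8 36.6 [ 0.21  0.55  1.67 -0.85  1.08  2.02] 0.0
4 [-0.3 96.7 79.8] 125.4 39.5 [ 0.19  0.53  1.67 -0.82  1.07  1.98] 0.0
5 [-0.2 92.3 84.5] 125.1 42.5 [ 0.17  0.52  1.67 -0.78  1.06  1.94] 0.0
6 [-0.2 87.8 89. ] 125.0 45.4 [ 0.15  0.5   1.67 -0.75  1.05  1.89] 0.0
7 [-0.2 83.1 93.4] 125.0 48.3 [ 0.13  0.49  1.67 -0.72  1.05  1.85] 0.0
8 [-0.1 78.3 97.6] 125.1 51.2 [ 0.11  0.47  1.66 -0.68  1.04  1.81] 0.0
9 [-1.000e-01  7.340e+01  1.017e+02] 125.4 54.2 [ 0.09  0.46  1.66 -0.64  1.04  1.76] 0.0
10 [-1.000e-01  6.840e+01  1.057e+02] 125.9 57.1 [ 0.07  0.45  1.65 -0.61  1.03  1.71] 0.0
11 [ -0.   63.3 109.5] 126.4 60.0 [ 0.05  0.44  1.65 -0.57  1.03  1.67] 0.0
12 [ -0.   58.1 113.1] 127.2 62.8 [ 0.02  0.43  1.64 -0.53  1.03  1.62] 0.0
13 [ -0.   52.7 116.6] 128.0 65.7 [ 0.    0.42  1.63 -0.5   1.04  1.58] 0.0
```

Radius stays at 125–129 mm, so the cage keeps its overlap. Raising the blank on the lower finger now.

Emit:
{"name": "carry_out", "arguments": {"plan": [[24, [0, 6.34, -0.75], [0.273, 0, 0]], [24, [0, 6.34, -0.75], [0.273, 0, 0]], [24, [0, 6.34, -0.75], [0.273, 0, 0]], [24, [0, 6.34, -0.75], [0.273, 0, 0]], [24, [0, 6.34, -0.75], [0.273, 0, 0]], [24, [0, 6.34, -0.75], [0.273, 0, 0]], [24, [0, 6.34, -0.75], [0.273, 0, 0]], [24, [0, 0, 0], [0, 0, 0]]]}}

```text
time_s: 11.47
eef_pos: [529.9, 45.3, 126.5]
ee_rot: [0.31, 0.943, 0.114, 0.037]
force: [0.0, 0.2, 1.1]
grip_width: 0.277
```

```bash
python3 look.py l wrist scene
```

```text
t 11.47 X 0.3 Y 117.3 N 45.2 cr [ 0.3 87.2 90.5] q [ 0.151  0.498  1.667 -0.749  1.054  1.891] F [0.  0.2 1.1] tq [ 0.42  0.07 -0.  ] g 23.7
```

View pics/wrist_l.png

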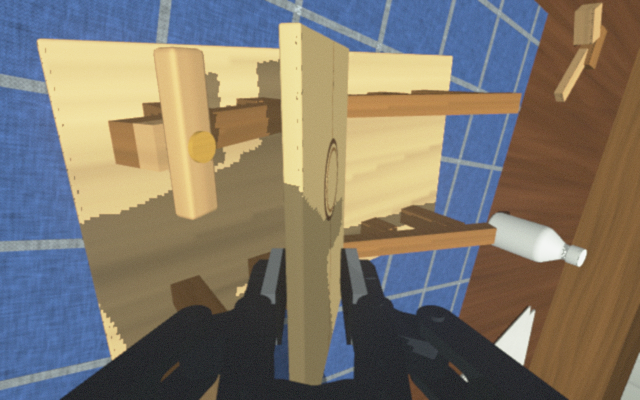

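View pics/scene_l.png

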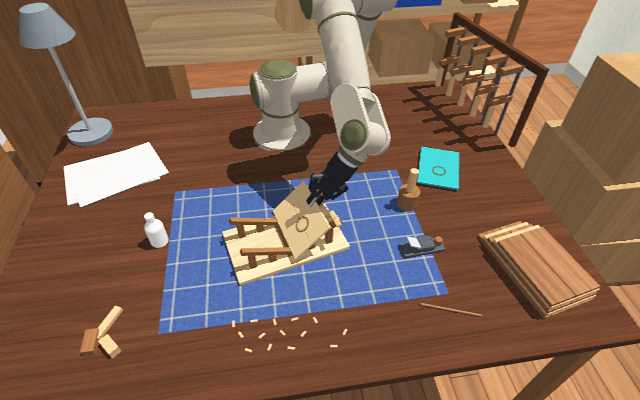

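The blank rides on the lower finger (edge at u≈283–330, between jaws 275 and 347) and is well clear of the buttons. Continue, then close.

Emit:
{"name": "carry_out", "arguments": {"plan": [[24, [0, 6.34, -0.75], [0.273, 0, 0]], [24, [0, 6.34, -0.75], [0.273, 0, 0]], [24, [0, 6.34, -0.75], [0.273, 0, 0]], [24, [0, 6.34, -0.75], [0.273, 0, 0]], [24, [0, 6.34, -0.75], [0.273, 0, 0]], [24, [0, 6.34, -0.75], [0.273, 0, 0]], [24, [0, 6.34, -0.75], [0.273, 0, 0]], [24, [0, 0, 0], [0, 0, 0]], [18, [0, 0, 0], [0, 0, 0]], [14, [0, 0, 0], [0, 0, 0]], [10, [0, 0, 0], [0, 0, 0]], [4, [0, 0, 0], [0, 0, 0]], [4, [0, 0, 0], [0, 0, 0]], [4, [0, 0, 0], [0, 0, 0]], [4, [0, 0, 0], [0, 0, 0]]], "grip_force": 35}}

```text
time_s: 12.82
eef_pos: [537.4, 11.7, 152.3]
ee_rot: [0.215, 0.969, 0.117, 0.024]
force: [-0.6, -0.9, 0.1]
grip_width: 0.083
```

```bash
python3 look.py m wrist scene; python3 - <<'E'
from h import *
s,c=pickle.load(open('scene_m.pkl','rb'))
# blank outer face points in valley frame
v,u=np.mgrid[180:270,265:345];u=u.ravel();v=v.ravel();P=(world(c,u,v)-V0)@C
k=(P[:,1]>2)&(P[:,2]>12)&(abs(P[:,0])<95)&(np.arctan2(P[:,2],P[:,1])>np.radians(50))&(c['range_z'][v,u]>0)&(np.hypot(P[:,1],P[:,2])<115)&((P[:,2]<85))
Q=P[k];m=Q.mean(0)
for _ in range(5):
    n=np.linalg.svd(Q-m)[2][2];d=abs((Q-m)@n);Q=Q[d<3*np.median(d)+.5];m=Q.mean(0)
n*=-np.sign(n[1]);print(len(Q),m,n,'alpha',np.degrees(np.arctan2(-n[1],n[2])),'dist',m@n)
E
```

```text
t 12.82 X -0.5 Y 97.0 N 83.1 cr [ -0.5  52.8 116.3] q [ 1.000e-03  4.190e-01  1.634e+00 -4.970e-01  1.041e+00  1.576e+00] F [-0.6 -0.9  0.1] tq [-0.01  0.03 -0.09] g 7.1
819 [ 5.47947049 18.57140982 52.57993565] [-0.00103715 -0.89904239  0.43786038] alpha 64.03254076755131 dist 6.320502732030459
```

View pics/wrist_m.png

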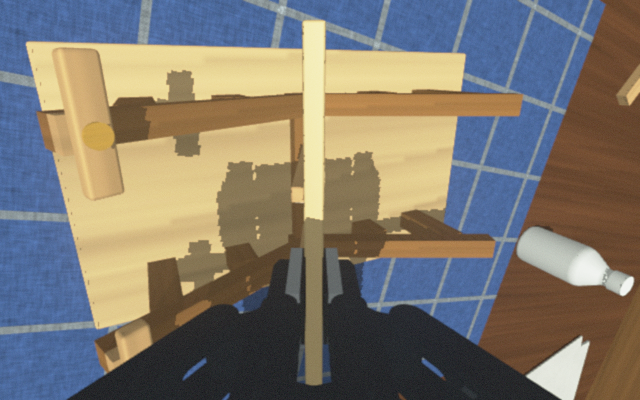

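View pics/scene_m.png

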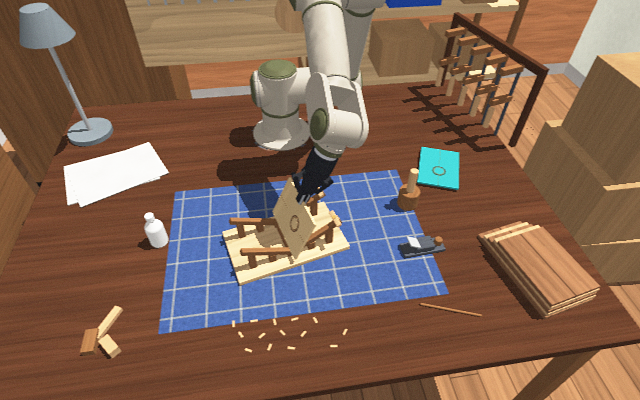

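Gripped: the blank is square (normal x-component −0.001) at α≈64°. Now work out the swing over the top.

```bash
python3 -c "
from p1 import *
A=T(s);B=bl(65,131.5,1,1.5);rows(A,B,2)
Cc=bl(110,132,1,-1.2);rows(B,Cc,15)
D=bl(150,131.5,1,-3);rows(Cc,D,14)
q=s['joints']
for X,Y,n in((B,Cc,15),(Cc,D,14)):
    E=expm(np.real(logm(np.linalg.inv(X)@Y))/n);M=X
    for i in range(n):
        M=M@E;q2,e=ik(M,q);p=C.T@(M[:3,3]-V0)
        if i%3==2:print(p.round(0),round(np.hypot(p[1],p[2]),1),q2.round(2),round(e,3),'rate',abs((q2-q)*12).max().round(2))
        q=q2
print(wrist(q))
"
```

```text
t 12.92 X -0.5 Y 96.9 N 83.2 cr [ -0.5  52.7 116.4] q [ 1.000e-03  4.190e-01  1.634e+00 -4.970e-01  1.041e+00  1.575e+00] F [-0.4 -0.6  0.1] tq [ 0.01  0.06 -0.01] g 7.0
n 2 (min 0.1 ) row [0.22, 0.04, -1.89] [0.001, 0.016, 0.008]
n 15 (min 6.5 ) row [-0.0, 6.73, 0.15] [0.5, 0.0, -0.0]
n 14 (min 5.8 ) row [0.0, 6.45, 0.09] [0.476, 0.0, 0.0]
[  0.  35. 127.] 131.8 [-0.1   0.4   1.6  -0.3   1.07  1.36] 0.0 rate 0.83
[  0.  16. 131.] 132.0 [-0.21  0.4   1.55 -0.12  1.14  1.17] 0.0 rate 0.72
[  0.  -5. 132.] 132.1 [-0.31  0.44  1.49  0.03  1.23  1.01] 0.0 rate 0.59
[  0. -25. 130.] 132.1 [-0.39  0.49  1.43  0.16  1.34  0.89] 0.0 rate 0.47
[  0. -44. 124.] 132.0 [-0.47  0.56  1.36  0.26  1.46  0.8 ] 0.0 rate 0.49
[  0. -62. 117.] 132.0 [-0.54  0.64  1.28  0.35  1.58  0.73] 0.0 rate 0.47
[  0. -78. 106.] 132.0 [-0.59  0.74  1.21  0.42  1.7   0.69] 0.0 rate 0.47
[  0. -93.  94.] 131.8 [-0.63  0.84  1.13  0.49  1.81  0.66] 0.0 rate 0.47
[   0. -105.   79.] 131.7 [-0.67  0.94  1.04  0.56  1.93  0.65] 0.0 rate 0.46
[ 629.71868038 -363.30829154  231.99973362]
```

Emit:
{"name": "carry_out", "arguments": {"plan": [[4, [0.2, 0, -1.9], [0, 0.02, 0.01]], [4, [0.2, 0, -1.9], [0, 0.02, 0.01]], [4, [0, 6.73, 0.15], [0.5, 0, 0]], [4, [0, 6.73, 0.15], [0.5, 0, 0]], [4, [0, 6.73, 0.15], [0.5, 0, 0]], [4, [0, 6.73, 0.15], [0.5, 0, 0]], [4, [0, 6.73, 0.15], [0.5, 0, 0]], [4, [0, 6.73, 0.15], [0.5, 0, 0]], [4, [0, 6.73, 0.15], [0.5, 0, 0]], [4, [0, 6.73, 0.15], [0.5, 0, 0]], [4, [0, 6.73, 0.15], [0.5, 0, 0]], [4, [0, 6.73, 0.15], [0.5, 0, 0]], [4, [0, 6.73, 0.15], [0.5, 0, 0]], [4, [0, 6.73, 0.15], [0.5, 0, 0]], [4, [0, 6.73, 0.15], [0.5, 0, 0]], [4, [0, 6.73, 0.15], [0.5, 0, 0]], [4, [0, 6.73, 0.15], [0.5, 0, 0]], [4, [0, 0, 0], [0, 0, 0]]]}}

```text
time_s: 14.42
eef_pos: [561.1, -83.9, 159.8]
ee_rot: [-0.173, 0.978, 0.117, -0.02]
force: [-1.1, 0.1, 2.4]
grip_width: 0.082
```

```bash
python3 look.py n wrist scene;  python3 -c "
from p1 import *
rows(T(s),bl(150,131.5,1,-3),14)"
```

```text
t 14.42 X -0.2 Y 10.8 N 131.5 cr [ -0.2 -45.8 123.8] q [-0.477  0.563  1.357  0.265  1.46   0.795] F [-1.1  0.1  2.4] tq [ 0.03 -0.02 -0.03] g 7.0
t 14.52 X -0.0 Y 12.7 N 131.5 cr [ -0.  -44.1 124.5] q [-0.473  0.56   1.36   0.263  1.458  0.797] F [-0.1  0.3 -0.6] tq [-0.17 -0.07 -0.01] g 6.9
n 14 (min 5.8 ) row [0.0, 6.45, 0.1] [0.477, -0.001, 0.0]
```

View pics/wrist_n.png

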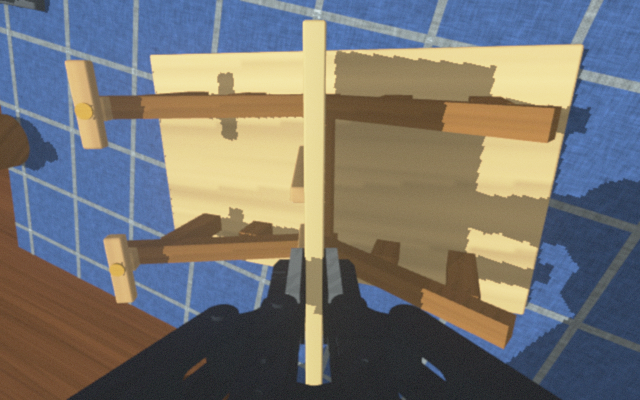

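View pics/scene_n.png

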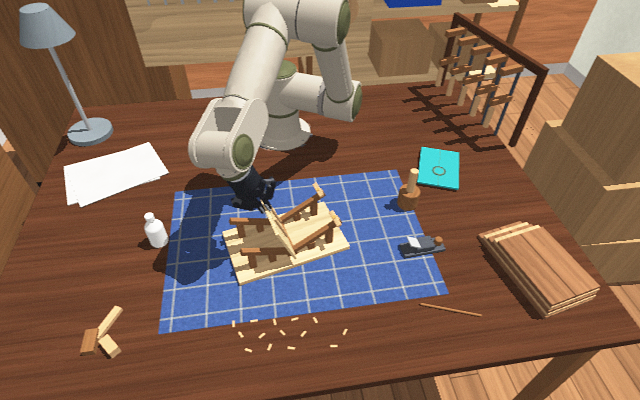

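The blank is past upright, still gripped (edge at u≈314, mid-jaw), and both buttons lie along the edge direction. Continue lowering.

Emit:
{"name": "carry_out", "arguments": {"plan": [[4, [0, 6.45, 0.1], [0.477, 0, 0]], [4, [0, 6.45, 0.1], [0.477, 0, 0]], [4, [0, 6.45, 0.1], [0.477, 0, 0]], [4, [0, 6.45, 0.1], [0.477, 0, 0]], [4, [0, 6.45, 0.1], [0.477, 0, 0]], [4, [0, 6.45, 0.1], [0.477, 0, 0]], [4, [0, 6.45, 0.1], [0.477, 0, 0]], [4, [0, 6.45, 0.1], [0.477, 0, 0]], [4, [0, 6.45, 0.1], [0.477, 0, 0]], [4, [0, 6.45, 0.1], [0.477, 0, 0]], [4, [0, 6.45, 0.1], [0.477, 0, 0]], [4, [0, 6.45, 0.1], [0.477, 0, 0]], [4, [0, 6.45, 0.1], [0.477, 0, 0]], [4, [0, 6.45, 0.1], [0.477, 0, 0]], [4, [0, 0, 0], [0, 0, 0]], [4, [0, 0, 0], [0, 0, 0]]]}}

```text
time_s: 15.85
eef_pos: [577.2, -147.5, 104.1]
ee_rot: [-0.496, 0.86, 0.104, -0.06]
force: [-0.4, 1.3, 0.8]
grip_width: 0.081
```

```bash
python3 look.py o wrist scene side;  python3 -c "
from p1 import *
B=bl(155,129,1,-4)
rows(T(s),B,5)
s2,c=pickle.load(open('scene_o.pkl','rb'))
d=-c25*ey+s25*ez;n=s25*ey+c25*ez
v,u=np.mgrid[190:290,200:330];u=u.ravel();v=v.ravel();P=world(c,u,v)-V0
a,b,h=P@ex,P@d,P@n
k=(b>25)&(b<100)&(abs(a)<90)&(h>4)&(h<25)&(abs(abs(a)-30)>10)
A=np.c_[a,b,np.ones(len(a))][k];z=h[k];
for _ in range(4):
    co=np.linalg.lstsq(A,z,rcond=None)[0];r=abs(A@co-z)<1.5;A=A[r];z=z[r]
print(len(z),co)
"
```

```text
t 15.85 X 0.3 Y -72.2 N 108.8 cr [   0.3 -111.4   68.1] q [-0.683  1.014  0.988  0.612  2.003  0.647] F [-0.4  1.3  0.8] tq [-0.12  0.05  0.05] g 6.9
t 16.0 X 0.5 Y -71.9 N 109.9 cr [   0.5 -111.6   69.2] q [-0.682  1.012  0.988  0.613  2.003  0.647] F [ 0.1  1.2 -0.6] tq [-0.28 -0.03  0.02] g 7.0
n 5 (min 0.7 ) row [-0.1, 2.3, 0.41] [0.17, 0.001, 0.004]
536 [5.62317041e-04 9.42897405e-02 9.07298078e+00]
```

View pics/side_o.png

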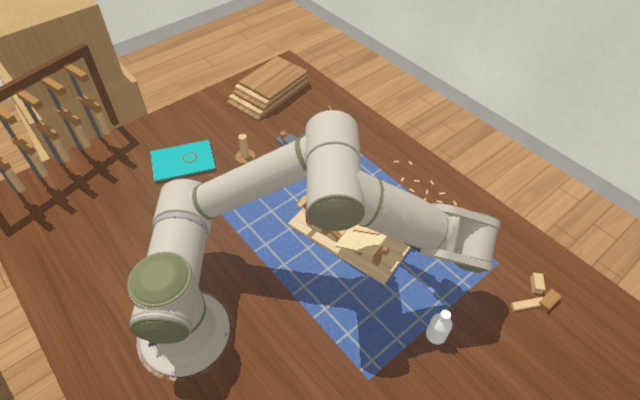

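View pics/scene_o.png

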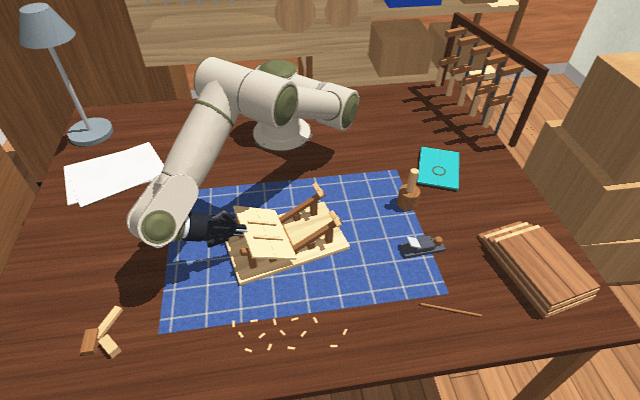

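The blank is about 5.4° off the slope, braced face up, and square (x tilt 0.0006). Final lowering.

Emit:
{"name": "carry_out", "arguments": {"plan": [[4, [-0.1, 2.3, 0.4], [0.17, 0, 0]], [4, [-0.1, 2.3, 0.4], [0.17, 0, 0]], [4, [-0.1, 2.3, 0.4], [0.17, 0, 0]], [4, [-0.1, 2.3, 0.4], [0.17, 0, 0]], [4, [-0.1, 2.3, 0.4], [0.17, 0, 0]], [4, [0, 0, 0], [0, 0, 0]], [4, [0, 0, 0], [0, 0, 0]]]}}

```text
time_s: 16.58
eef_pos: [577.5, -151.9, 94.2]
ee_rot: [-0.536, 0.836, 0.102, -0.064]
force: [-2.2, 2.5, 8.9]
grip_width: 0.078
```

```bash
cat > fin.py <<'E'
from h import *
import sys
def chk(f):
    s2,c=pickle.load(open(f,'rb'))
    d=-c25*ey+s25*ez;n=s25*ey+c25*ez
    v,u=np.mgrid[185:295,200:340];P=world(c,u.ravel(),v.ravel())-V0
    a,b,h=P@ex,P@d,P@n
    k=(b>25)&(b<100)&(abs(a)<90)&(h>4)&(h<25)&(abs(abs(a)-30)>10)
    A=np.c_[a,b,np.ones(len(a))][k];z=h[k];
    for _ in range(4):
        co=np.linalg.lstsq(A,z,rcond=None)[0];r=abs(A@co-z)<1.5;A=A[r];z=z[r]
    k=(abs(h-co@np.stack([a,b,np.ones_like(a)]))<2.5)
    ar=[(b0,np.ptp(a[k&(abs(b-b0)<5)]).round(1),a[k&(abs(b-b0)<5)].min().round(1),a[k&(abs(b-b0)<5)].max().round(1)) for b0 in (30,60,90,120)]
    br=[(a0,b[k&(abs(a-a0)<5)].min().round(1),b[k&(abs(a-a0)<5)].max().round(1)) for a0 in (-80,-48,-10,10,48,80)]
    print(len(z),co.round(4),ar,br)
    # buttons
    N=P@nn;Y=P@up;X=a
    for x0 in(-60,60):
        q=(N>15)&(N<25)&(abs(X-x0)<40)&(Y>130)&(Y<195)
        if q.sum()>10:
            Q=np.c_[X,Y][q];w=np.linalg.svd(Q-Q.mean(0))[2][0];print('btn',x0,q.sum(),Q.mean(0).round(1),'axis deg from x',np.degrees(np.arctan(w[1]/w[0])).round(1),Q.min(0).round(0),Q.max(0).round(0))
chk(sys.argv[1])
E
python3 look.py p scene; python3 fin.py scene_p.pkl
```

```text
t 16.58 X -0.5 Y -80.3 N 101.6 cr [  -0.5 -115.8   58.2] q [-0.696  1.078  0.944  0.66   2.068  0.65 ] F [-2.2  2.5  8.9] tq [1.1  0.32 0.04] g 6.6
515 [6.0000e-04 8.0000e-04 9.3946e+00] [(30, np.float64(198.2), np.float64(-95.3), np.float64(102.9)), (60, np.float64(199.0), np.float64(-97.3), np.float64(101.6)), (90, np.float64(196.7), np.float64(-94.6), np.float64(102.0)), (120, np.float64(199.8), np.float64(-97.9), np.float64(102.0))] [(-80, np.float64(0.2), np.float64(140.0)), (-48, np.float64(-76.4), np.float64(139.9)), (-10, np.float64(-71.3), np.float64(183.7)), (10, np.float64(-77.8), np.float64(246.3)), (48, np.float64(-11.6), np.float64(140.9)), (80, np.float64(-70.5), np.float64(142.4))]
btn -60 58 [-54.4 157.1] axis deg from x 2.0 [-83. 150.] [-30. 164.]
btn 60 80 [ 64.7 156.9] axis deg from x -1.0 [ 35. 150.] [ 95. 164.]
```

Flat on the slope (tilt 0.0008 rad), with light 9 N contact. Relax that, release and back out.

Emit:
{"name": "carry_out", "arguments": {"plan": [[4, [0, -1, 0], [0, 0, 0]], [10, [0, 0, 0], [0, 0, 0]], [14, [0, 0, 0], [0, 0, 0]], [20, [0, 0, 0], [0, 0, 0]], [28, [0, 0, 0], [0, 0, 0]], [28, [0, 0, 0], [0, 0, 0]]]}}

```text
time_s: 17.13
eef_pos: [577.4, -151.7, 93.9]
ee_rot: [-0.535, 0.837, 0.101, -0.064]
force: [0.6, 0.5, -0.2]
grip_width: 0.326
```

```bash
python3 look.py q scene wrist; python3 fin.py scene_q.pkl
```

```text
t 17.13 X -0.5 Y -80.2 N 101.3 cr [  -0.5 -115.5   57.9] q [-0.696  1.076  0.946  0.658  2.065  0.65 ] F [ 0.6  0.5 -0.2] tq [-0.42 -0.15  0.04] g 27.9
528 [-1.5000e-03 -1.7000e-03  9.5417e+00] [(30, np.float64(197.6), np.float64(-94.5), np.float64(103.1)), (60, np.float64(200.0), np.float64(-96.6), np.float64(103.4)), (90, np.float64(200.8), np.float64(-96.9), np.float64(103.9)), (120, np.float64(201.1), np.float64(-98.1), np.float64(103.0))] [(-80, np.float64(1.4), np.float64(140.0)), (-48, np.float64(-73.1), np.float64(138.2)), (-10, np.float64(-76.4), np.float64(117.1)), (10, np.float64(-74.5), np.float64(245.6)), (48, np.float64(-12.4), np.float64(140.1)), (80, np.float64(-70.0), np.float64(139.5))]
btn -60 57 [-54.8 156.7] axis deg from x 1.6 [-86. 150.] [-30. 164.]
btn 60 82 [ 64.9 156.9] axis deg from x -1.1 [ 35. 150.] [ 92. 164.]
```

View pics/wrist_q.png

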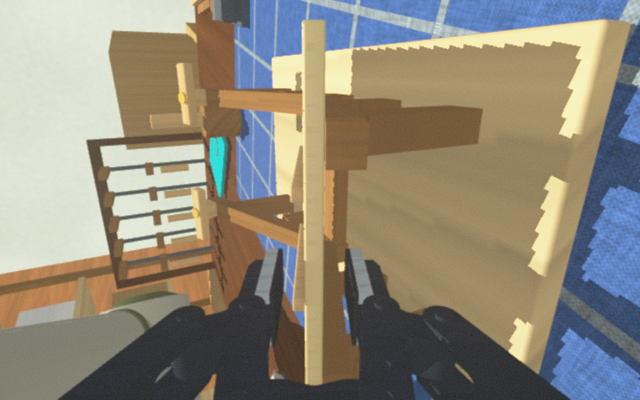

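Blank free, lying between the open jaws. Backing out and then rising to look.

```bash
python3 -c "
from ik import *
from rig import ctrl
s=ctrl.sense();A=T(s);B=A.copy();B[:3,3]-=A[:3,2]*70
rows(A,B,5)
W=bl(95,0);W[:3,3]=V0+C@np.array([0,-70,230])
rows(B,W,12)
q=s['joints'];M=B;E=expm(np.real(logm(np.linalg.inv(B)@W))/12)
for i in range(12):
    q2,e=ik(M,q);print((C.T@(M[:3,3]-V0)).round(0),q2.round(2),e.round(3),wrist(q2).round(0),abs((q2-q)*12).max().round(2));q=q2;M=M@E
"
```

```text
n 5 (min 1.8 ) row [-0.0, -0.0, -14.0] [-0.0, 0.0, 0.0]
n 12 (min 8.7 ) row [0.05, -15.13, -4.06] [-0.836, -0.001, 0.0]
[  -0. -179.   87.] [-0.74  1.16  0.69  0.69  2.23  0.74] 0.0 [ 648. -438.  231.] 3.05
[  -0. -176.  103.] [-0.74  1.09  0.74  0.63  2.17  0.72] 0.0 [ 644. -426.  266.] 0.81
[  -0. -172.  118.] [-0.72  1.02  0.78  0.58  2.12  0.71] 0.0 [ 641. -410.  300.] 0.81
[  -0. -167.  133.] [-0.71  0.95  0.83  0.53  2.06  0.7 ] 0.0 [ 636. -392.  332.] 0.81
[  -0. -160.  147.] [-0.69  0.89  0.88  0.49  2.    0.7 ] 0.0 [ 631. -371.  363.] 0.8
[  -0. -153.  161.] [-0.67  0.82  0.93  0.44  1.95  0.71] 0.0 [ 625. -347.  392.] 0.79
[  -0. -144.  173.] [-0.65  0.76  0.97  0.39  1.89  0.72] 0.0 [ 619. -322.  418.] 0.77
[  -0. -134.  185.] [-0.62  0.7   1.02  0.34  1.82  0.73] 0.0 [ 612. -293.  442.] 0.75
[  -0. -123.  196.] [-0.59  0.64  1.07  0.3   1.76  0.75] 0.0 [ 605. -264.  464.] 0.74
[  -0. -111.  207.] [-0.55  0.58  1.11  0.25  1.7   0.78] 0.0 [ 597. -232.  482.] 0.74
[ -0. -98. 216.] [-0.51  0.53  1.16  0.19  1.64  0.81] 0.0 [ 589. -199.  498.] 0.73
[ -0. -84. 223.] [-0.47  0.48  1.2   0.13  1.58  0.85] 0.0 [ 581. -164.  511.] 0.72
```

Emit:
{"name": "carry_out", "arguments": {"plan": [[28, [0, 0, -14], [0, 0, 0]], [28, [0, 0, -14], [0, 0, 0]], [28, [0, 0, -14], [0, 0, 0]], [28, [0, 0, -14], [0, 0, 0]], [28, [0, 0, -14], [0, 0, 0]], [28, [0, -15.1, -4.06], [-0.836, 0, 0]], [28, [0, -15.1, -4.06], [-0.836, 0, 0]], [28, [0, -15.1, -4.06], [-0.836, 0, 0]], [28, [0, -15.1, -4.06], [-0.836, 0, 0]], [28, [0, -15.1, -4.06], [-0.836, 0, 0]], [28, [0, -15.1, -4.06], [-0.836, 0, 0]], [28, [0, -15.1, -4.06], [-0.836, 0, 0]], [28, [0, -15.1, -4.06], [-0.836, 0, 0]], [28, [0, -15.1, -4.06], [-0.836, 0, 0]], [28, [0, -15.1, -4.06], [-0.836, 0, 0]], [28, [0, -15.1, -4.06], [-0.836, 0, 0]], [28, [0, -15.1, -4.06], [-0.836, 0, 0]], [28, [0, 0, 0], [0, 0, 0]], [28, [0, 0, 0], [0, 0, 0]]]}}

```text
time_s: 18.82
eef_pos: [566.4, -106.5, 266.9]
ee_rot: [-0.043, 0.992, 0.121, -0.004]
force: [-1.1, -0.1, 0.7]
grip_width: 0.331
```

```bash
python3 look.py r scene wrist side; python3 fin.py scene_r.pkl; python3 - <<'E'
from h import *
s,c=pickle.load(open('wrist_r.pkl','rb'))
d=-c25*ey+s25*ez;n=s25*ey+c25*ez
v,u=np.mgrid[0:400,0:640];P=world(c,u.ravel(),v.ravel())-V0;ok=c['range_z'].ravel()>0
a,b,h=P@ex,P@d,P@n
k=ok&(b>20)&(b<110)&(abs(a)<95)&(h>5)&(h<11)
A=np.c_[a,b,np.ones(len(a))][k];co=np.linalg.lstsq(A,h[k],rcond=None)[0];print(k.sum(),co.round(4))
k=ok&(abs(h-8)<2.5)
for b0 in (20,40,60,80,100,120):
    r=k&(abs(b-b0)<4)&(abs(a)<120)
    if r.sum():print(b0,a[r].min().round(1),a[r].max().round(1))
for a0 in (-90,-45,45,90):
    r=k&(abs(a-a0)<4)&(b>60)
    if r.sum():print('free',a0,b[r].max().round(1))
Y,N=P@up,P@nn
for x0 in(-60,60):
    q=ok&(N>17)&(N<22)&(abs(a-x0)<40)&(Y>130)&(Y<195)
    if q.sum()>10:
        Q=np.c_[a,Y][q];w=np.linalg.svd(Q-Q.mean(0))[2][0];print('btn',x0,q.sum(),Q.mean(0),np.degrees(np.arctan(w[1]/w[0])),Q.min(0),Q.max(0))
E
```

```text
t 18.82 X -0.4 Y 35.1 N 238.4 cr [ -0.4 -69.  230.9] q [-0.42   0.428  1.245  0.069  1.52   0.903] F [-1.1 -0.1  0.7] tq [-0.06  0.01 -0.  ] g 28.3
565 [-3.0000e-04  2.8000e-03  9.2749e+00] [(30, np.float64(196.7), np.float64(-94.2), np.float64(102.4)), (60, np.float64(201.8), np.float64(-98.4), np.float64(103.4)), (90, np.float64(194.5), np.float64(-94.4), np.float64(100.1)), (120, np.float64(198.2), np.float64(-96.3), np.float64(101.9))] [(-80, np.float64(1.0), np.float64(139.1)), (-48, np.float64(-75.7), np.float64(141.0)), (-10, np.float64(-76.1), np.float64(139.4)), (10, np.float64(-73.7), np.float64(139.8)), (48, np.float64(-11.9), np.float64(140.4)), (80, np.float64(-71.7), np.float64(139.8))]
btn -60 58 [-55.3 156.8] axis deg from x 3.1 [-86. 150.] [-32. 164.]
btn 60 80 [ 65.3 156.8] axis deg from x -1.1 [ 35. 150.] [ 94. 164.]
13835 [1.000e-04 0.000e+00 7.558e+00]
20 -98.6 100.8
40 -99.2 100.4
60 -99.0 100.7
80 -99.3 100.2
100 -98.4 100.6
120 -92.0 100.0
free -90 140.3
free -45 140.5
free 45 141.6
free 90 141.5
btn -60 880 [-61.18914105 154.27529802] 0.1888078962955963 [-91.33147562 147.51356344] [-33.42318137 161.71797297]
btn 60 1290 [ 64.44874582 154.35764294] -0.010567426599315513 [ 34.14572184 147.47536016] [ 92.17342    161.93246895]
```

View pics/wrist_r.png

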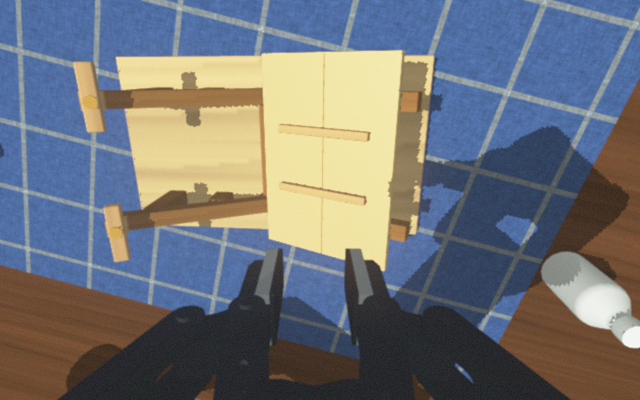

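View pics/scene_r.png

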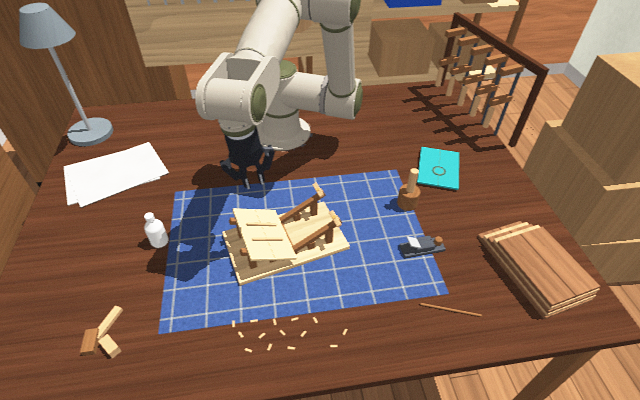

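The blank lies flat, square and centred to about 1 mm, both buttons are at 90°, and the bystanders are where they started. Handing in.

```bash
python3 -c "
from rig import ctrl
print(ctrl.sense()['force']);print(ctrl.finish_job())"
```

```text
[ 0.82769271 -0.82373043 -0.26381835]
the job is handed in; nothing more can be done
None
```

The blank is turned over onto the bare slope with its braced face up, both buttons are open, and the job was handed in at about 19 s.

- **What I did:** I gripped each button's tail and turned it a full quarter turn, tail outwards. I lifted the blank's free edge between the open fingers, gripped it at about 65° and swung it over the valley. I kept hold of it until it rested on the slope with about 9 N of contact, then released and backed off.
- **Blank:** The last wrist view shows it flat on the slope (tilt under 0.001 rad) and centred along x to about 1 mm. Its free edge is 140–141.5 mm up the slope, which is square to within about 0.5°.
- **Buttons:** Both lie along the edge direction, within 0.2° of a full quarter turn.
- **Bystanders:** The mallet, glue bottle, plane and turquoise look-alike appear unmoved in the scene picture. I judged this by eye and did not measure it.
- **Disagreement:** The scene camera put the blank about 3 mm off along x and the near button 3° off. I put that down to its coarser pixels and roughly 2 mm calibration, and relied on the closer wrist view. No other check failed.

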